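Brush out the dip pot and put its lid on

ROBOT

A 6-joint arm with a two-finger parallel gripper is mounted at the origin on the work surface. World frame = base frame: x ahead of the robot, y to its left, z up, the work surface at z = 0. Lengths are in m, angles in rad, forces in N, time in s.
With the tool pointing down it reaches from about 0.375 to 0.75 m from the base axis. Payload 9 kg.
Tool frame: the origin (TCP) lies midway between the tips of the shut fingers; the grasp point (between the pads) lies arm.tcp_to_grasp behind it (arm.tcp_to_grasp is the distance from the TCP to the grasp point, in m); z points along the fingers, y is the direction in which the jaws open and shut (so a half turn about z gives the same grasp; the last joint's range is limited). The gripper opens to 85 mm and grips with 20 to 120 N. Pads are 22 mm wide; open, the fingers measure 114 mm over their backs; the gripper's body (76 mm by 85 mm) begins 54 mm behind the grasp point. The pads swing forward as they close: fully open they stand 13 mm farther back than shut.
Start: joints at [0.957, 0.104, 0.097, 1.564, 0, 1.353], TCP at [0.231, 0.554, 0.231] pointing down, gripper open.
Joint ranges: [-2.99, 2.99], [-0.84, 1.86], [-1.1, 1.16], [-1.84, 2.11], [-1.51, 1.56], [-3.14, 3.14]. Speed limits (rad/s): [2.22, 2.22, 2.57, 3.14, 3.14, 3.14].

INTERFACE

Orientations are given as a unit quaternion [x, y, z, w].
In Python, from plant import arm gives the robot as it stands.
- The arm moves only by the tool play_rows, never from a script. Its argument "deltas" is a list of rows, each an object with "linear": the shift along the tool's x, y, z in mm, a list of three; "angular": the turn, a rotation vector about the tool's x, y, z in rad, a list of three; "grip": the finger opening in mm, from 0 to 85.4. In form: [{"linear": [tx, ty, tz], "angular": [rx, ry, rz], "grip": grip}, ...]. A call has 1 to 12 rows; each row is the pose to reach, as a shift and turn from the pose commanded when the call began, along the tool's axes at that moment; what a row does not reach only later rows make up. A row lasts 1/12 s, in which the tool goes at most 41.7 mm and 7.16 degrees, less where a joint would pass 70% of its speed; a pose out of reach is approached as far as the arm can. A call with a gripper value outside its range is refused whole. The fingers move at their own pace and stop on an object; "newtons" is the grip in N (left out, the last holds). Time passes only in rows, so rows that repeat a pose let the fingers close. It gives the time, the measured TCP pose, the force and the opening at its end, in the units of the state.
- arm.sense(): the state, without advancing time (a new reading comes with each control period).
- arm.snapshot(name): name is "scene" or "top"; returns the picture (480x640x3 uint8, red, green, blue); there is no depth.
- arm.camera_params(name): a dict with "fov_y" (degrees; the focal length in pixels is half the picture's height over the tangent of half this angle, whatever the lens; pixels are square), "cx", "cy" (the principal point, pixels), "origin" and "attitude" of the camera in the world. Camera axes: x right, y down, z forward; pixel columns grow to the right and rows downward; lengths in m; the calibration is good to about 2 mm. A picture is of the moment at which its call begins. camera_params takes no time and is no camera call.
- arm.sign_off(): hands the job in, once; it reports no verdict.
Trained networks look in the newest picture that a camera, given by its name, has taken for a name from the list of things; names that differ only in an ending like _2 or _b are one class to them, and where a whole thing is asked for, a point or a joint stands for the part that bears it (a point fixed in the world has none). Each returns a list of dicts, best first, with "confidence" (0 to 1); they miss things now and then, are a little off and sometimes report something else, mostly with a low value. They report only what shows in the picture. A call takes as long as a camera call. They do not tell look-alikes from the thing itself.
- arm.masks_of(camera, thing): "mask" (480x640 bool, what is visible of it) and "bbox" ([left, top, right, bottom] in pixels, round what is visible of it).
The state is a dict: "t": time; "q": joint angles; "joint_vel": joint speeds; "joint_efforts": joint torques, N m; "tool_pos": TCP position; "tool_rot": TCP orientation; "force": force on the tool from outside, world axes, zero at the start; "wrist_torque": the same for the moment, N m; "finger_gap": opening from 0.0 (shut) to 1.0 (fully open).
Only numpy, scipy, OpenCV 4.12 (cv2) and the standard library are available. Lean on these libraries where they do the work, as an engineer would, in place of code of your own. Each camera call takes 0.05 s, during which the arm holds its last target.

TASK

Brush out the round steel pot: work the brush that stands in it up and down twice, lifting it about 6 cm inside the pot and going back to the bottom each time. Then stand the brush upright in the empty square holder, take the lid off its sloping stand and set it gently, without dropping it, on the pot so that it sits fully seated and level, knob up. Leave the pot, the holder and everything else on the bench where they are.

Things in the scene. Friction and masses are not known exactly. Their poses are not given: they have to be found in the camera images.
- pot: loose open round stainless pot, 100 mm outer diameter, 90 mm tall, wall 4 mm (92 mm bore), floor 5 mm thick. Origin: centre of its underside on the bench; z up. It stands left or right of the lid stand
- pot_rim (a point): centre of the pot's mouth, level with the rim (90 mm above the bench)
- brush: round brush standing upright by itself on the pot's floor, 190 mm long: black flat-ended bristle head 36 mm diameter, 55 mm long, then a steel ferrule 39 mm diameter up to 70 mm, then a plain wooden handle 18 mm diameter from 70 to 190 mm. Origin: centre of the flat bristle end; z along the brush towards the handle
- holder: empty square open-topped aluminium holder for the brush, outside 72 x 72 mm, 70 mm tall, walls and floor 5 mm (62 x 62 mm inside). Origin: centre of its underside on the bench; z up. On the other side of the lid stand from the pot
- lid: round steel lid: flange 112 mm diameter, 5 mm thick; below it a centring lip 82 mm diameter, 8 mm deep, tapered at the bottom; on top a black cylindrical knob 24 mm diameter, 36 mm tall. It lies on the sloping stand, its axis 35 degrees from vertical. Origin: centre of the flange's underside (this face lies on the pot's rim when seated); z along the axis through the knob
- lid_knob (a point): point on the lid's axis in the knob, 29 mm above the lid's origin (24 mm above the flange's top face, 12 mm below the knob's top); z as the lid's
- lid_stand: fixed dark steel stand, 130 mm wide, with a plate that slopes at 35 degrees, low side at its -x, high side (85 mm) at its +x; two 18 mm pegs near the low edge hold the lid. Origin: under its middle, on the bench; z up
- snips: bystander: thread snips lying flat, 110 mm long, 12 mm high; origin under the middle
- spool: bystander: grey spool standing on its flange, 60 mm diameter, 40 mm tall; origin under the centre
- flux: bystander: white bottle, 48 mm diameter, 110 mm tall; origin under the centre
- driver: bystander: screwdriver lying flat, 170 mm long; origin near its middle
- heatsink: bystander: finned aluminium heat sink, 50 x 70 x 30 mm; origin under the centre
- board: bystander: circuit board, 100 x 60 mm, with parts up to 20 mm high; origin under the centre
Not all that is in view belongs to the job. What is shaped like the brush but blue or turquoise is not meant.

How it is judged:
On the way, in this order (a step that is already met when the one before it is completed fails the run):
1. the brush is lifted inside the pot: its end at least 35 mm above the pot's floor, its head still in the pot (horizontal distance between brush and pot below 0.045 m and z of brush in the frame of pot between 0.04 and 0.095 m), for 0.05 s.
2. the brush is back at the bottom (end within 15 mm of the floor) (horizontal distance between brush and pot below 0.045 m and z of brush in the frame of pot below 0.02 m), for 0.05 s.
3. lifted inside the pot a second time (all of step 1), for 0.05 s.
4. back at the bottom a second time (all of step 2), for 0.05 s.
5. the brush stands in the holder, let go (horizontal distance between brush and holder below 0.028 m and z of brush in the frame of holder below 0.02 m and angle between brush's own z axis and vertical below 0.4 rad and contact force between the fingers and brush below 0.1 N and linear speed of brush below 0.03 m/s), for 0.2 s.
At the end, for the whole second after the job is handed in: the lid lies on the pot's rim, knob up: centred within 8 mm, its flange within 3 mm of the rim, tilted less than 3 degrees, the pot upright; the brush stands in the holder, its end within 28 mm of the middle and 20 mm of the underside, leaning less than 23 degrees; lid and brush are at rest (horizontal distance between lid and pot_rim below 0.008 m and z of lid in the frame of pot between 0.087 and 0.093 m and angle between each of lid, pot's own z axis and vertical below 0.05 rad and horizontal distance between brush and holder below 0.028 m and z of brush in the frame of holder below 0.02 m and angle between brush's own z axis and vertical below 0.4 rad and linear speed of each of lid, brush below 0.02 m/s); the robot touches nothing.
It fails at once if the lid is dropped (falls freely faster than 0.5 m/s, more than about 13 mm) (contact force between the fingers and lid below 0.05 N and linear speed of lid above 0.5 m/s).
It fails at once if the lid is slammed or pressed on the pot with more than 120 N (all contacts summed) (contact force between lid and pot above 120 N).
It fails at once if the pot or the holder is shifted more than 50 mm (distance of any of pot, holder from where it was at the start of the episode above 0.05 m).
It fails at once if a bystander is shifted more than 40 mm (distance of any of snips, spool, flux, driver, heatsink, board from where it was at the start of the episode above 0.04 m).
It also fails if it takes over 59 s, if anything falls off the work surface, if the arm or the gripper's body presses on something with over 40 N, if the wrist force passes 120 N, or if a joint passes its speed limit or range.

## Working session

There is one attempt and no reset: what is moved stays moved. The work goes in short steps, Python scripts to look and compute and a tool call to move; the robot and the scene stay as the last step left them, time stands still between calls to the robot, and variables do not carry over. Pictures are saved under pics/ and viewed, and the job is handed in when it is done.

Besides the shell and the picture viewer there is one more tool, called after ">>>" by a JSON object that holds its "op" and its "data". play_rows: Moves the arm, as the interface text tells. Its arguments: {"type":"object","properties":{"deltas":{"type":"array"},"newtons":{"type":"number"}},"required":["deltas"]}

```bash
ls; mkdir -p pics
python3 - <<'E'
from plant import arm
import cv2
s=arm.sense(); print(s); print(arm.tcp_to_grasp)
for n in("scene","top"):
    print(n,arm.camera_params(n))
    cv2.imwrite(f"pics/{n}0.png",arm.snapshot(n)[:,:,::-1])
E
```

```text
pics
{'t': 0.0, 'q': array([9.57301800e-01, 1.04672841e-01, 9.64379835e-02, 1.56390846e+00,
       1.21899221e-06, 1.35311074e+00]), 'joint_vel': array([ 0.00013684, -0.0002557 ,  0.00068621,  0.00129446,  0.00170814,
        0.00211789]), 'joint_efforts': array([-4.21918621e-04, -5.56929660e+01,  5.03650653e+01,  1.67560863e-02,
       -2.03595800e-04, -2.37283678e-05]), 'tool_pos': array([0.23111122, 0.55332775, 0.23052061]), 'tool_rot': array([ 1.96615093e-01,  9.80480521e-01, -6.15920103e-04, -2.72467745e-04]), 'force': array([0.10567364, 1.16915363, 0.15893929]), 'wrist_torque': array([ 0.00666955, -0.00366089,  0.0315821 ]), 'finger_gap': 1.0021440838172737}
0.0187
scene {'fov_y': 43.59462105402869, 'cx': 314.82059136497514, 'cy': 247.2088036312523, 'origin': array([ 1.27756912, -0.74337847,  0.76766257]), 'attitude': array([ 0.81574855,  0.31128687, -0.18359746, -0.45160465])}
top {'fov_y': 52.55680365503957, 'cx': 318.625467457698, 'cy': 250.7856875214118, 'origin': array([0.42769992, 0.02686729, 1.04264528]), 'attitude': array([-0.69971127,  0.71201013, -0.03553163,  0.04672491])}
```

View pics/scene0.png

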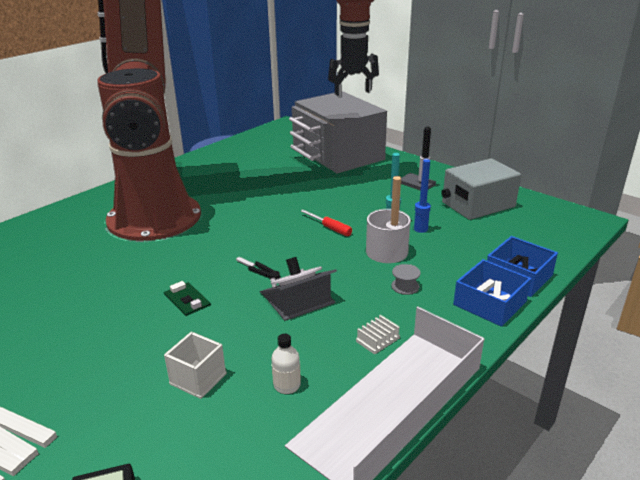

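View pics/top0.png

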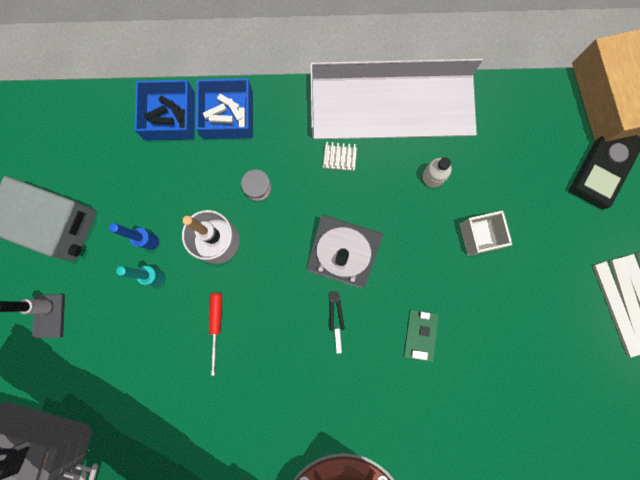

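The scene view shows the pot with the wooden brush at (388,235), the holder at (195,363) and the lid stand at (298,285). In the top view the pot is at (210,238), with the brush handle tip at (188,222). The holder is at (486,233) and the lid at (344,252), its knob at (342,257).

```bash
cat > h.py <<'E'
import numpy as np, cv2
from scipy.spatial.transform import Rotation as R
from scipy.optimize import minimize, least_squares
from plant import arm
P={n:arm.camera_params(n) for n in("scene","top")}
def proj(n,X):
    p=P[n]; X=np.atleast_2d(X); f=240/np.tan(np.radians(p['fov_y']/2))
    c=R.from_quat(p['attitude']).inv().apply(X-p['origin'])
    return np.c_[p['cx']+f*c[:,0]/c[:,2],p['cy']+f*c[:,1]/c[:,2]]
def back(n,uv,z):
    p=P[n]; f=240/np.tan(np.radians(p['fov_y']/2))
    d=R.from_quat(p['attitude']).apply([(uv[0]-p['cx'])/f,(uv[1]-p['cy'])/f,1.])
    return p['origin']+d*(z-p['origin'][2])/d[2]
def ring(r,z,n=48):
    a=np.linspace(0,2*np.pi,n,endpoint=False); return np.c_[r*np.cos(a),r*np.sin(a),0*a+z]
def box(a,b,z0,z1):
    return np.array([[x,y,z] for x in(-a/2,a/2) for y in(-b/2,b/2) for z in(z0,z1)])
def hullmask(n,parts):
    m=np.zeros((480,640),np.uint8)
    for X in parts:
        h=cv2.convexHull((proj(n,X)*16).round().astype(np.int32))
        cv2.fillPoly(m,[h],255,cv2.LINE_AA,4)
    return m/255.
E
python3 - <<'E'
from h import *
imgs={n:arm.snapshot(n) for n in P}
d={}
for n in P:
    o=imgs[n][:,:,::-1].copy()
    for th in("pot","brush","holder","lid","lid_stand"):
        for i,r in enumerate(arm.masks_of(n,th)[:3]):
            print(n,th,i,round(r['confidence'],2),r['bbox'],r['mask'].sum())
            d[f"{n}_{th}_{i}"]=r['mask']
            if r['confidence']>.4:
                c,_=cv2.findContours(r['mask'].astype(np.uint8),0,2); cv2.drawContours(o,c,-1,(0,0,255) if i==0 else (255,255,0),1)
    cv2.imwrite(f"pics/m_{n}.png",o)
np.savez("masks.npz",**d)
E
```

```text
scene pot 0 0.77 [368.2, 213.0, 411.8, 260.0] 1913
scene pot 1 0.49 [161.4, 331.8, 228.0, 395.7] 2771
scene brush 0 0.84 [413.1, 160.0, 430.2, 229.8] 749
scene brush 1 0.59 [383.6, 179.7, 400.8, 229.0] 470
scene brush 2 0.55 [385.8, 151.2, 398.9, 207.0] 274
scene holder 0 0.81 [161.6, 333.5, 226.6, 398.8] 2768
scene holder 1 0.44 [357.1, 314.0, 400.5, 350.5] 1095
scene lid 0 0.72 [272.5, 255.7, 322.2, 286.8] 515
scene lid_stand 0 0.63 [258.8, 269.4, 336.6, 318.9] 2121
top pot 0 0.97 [181.4, 211.5, 239.5, 261.7] 1834
top brush 0 0.94 [109.1, 223.1, 158.8, 245.8] 642
top brush 1 0.61 [184.1, 213.0, 219.7, 246.0] 558
top brush 2 0.56 [114.3, 265.8, 167.2, 288.2] 642
top holder 0 0.64 [459.1, 211.2, 513.7, 253.4] 1627
top lid 0 0.68 [314.1, 229.4, 368.5, 276.3] 2117
top lid_stand 0 0.68 [307.1, 216.8, 381.8, 286.6] 1638
```

```bash
cat > fit.py <<'E'
from h import *
def lossf(masks,parts,ign=None):
    t=0
    for n,m in masks.items():
        h=hullmask(n,parts); w=1. if ign is None else ~ign[n]
        t+=np.sum(np.abs(cv2.GaussianBlur(h,(0,0),1.5)-cv2.GaussianBlur(m.astype(float),(0,0),1.5))*w)/m.sum()
    return t
def pot_parts(p): o=np.r_[p[:2],0]; return [np.r_[ring(.05,0),ring(.05,.09)]+o]
def holder_parts(p): return [R.from_euler('z',p[2]).apply(box(.072,.072,0,.07))+np.r_[p[:2],0]]
def lid_parts(p,tilt=np.radians(35)):
    r=R.from_euler('ZY',[p[3],-tilt]); o=np.array(p[:3])
    return [r.apply(np.r_[ring(.056,0),ring(.056,.005)])+o, r.apply(np.r_[ring(.012,.005),ring(.012,.041)])+o]
def brush_parts(p):
    r=R.from_rotvec([p[3],p[4],0]); o=np.array(p[:3])
    return [r.apply(np.r_[ring(.018,0),ring(.018,.055)])+o,r.apply(np.r_[ring(.0195,.055),ring(.0195,.07)])+o,r.apply(np.r_[ring(.009,.07),ring(.009,.19)])+o]
def fit(f,x0,masks,steps,ign=None):
    x0=np.array(x0,float); s=np.vstack([x0]+[x0+np.eye(len(x0))[i]*steps[i] for i in range(len(x0))])
    r=minimize(lambda x:lossf(masks,f(x),ign),x0,method='Nelder-Mead',options=dict(initial_simplex=s,maxiter=400,xatol=1e-4,fatol=1e-5))
    return r.x,r.fun
E
python3 - <<'E'
from fit import *
M=np.load("masks.npz")
bm={n:cv2.dilate((M[f'{n}_brush_1']).astype(np.uint8),np.ones((5,5)))>0 for n in P}
for cams in (["top","scene"],["top"],["scene"]):
    g=lambda k:{n:M[f'{n}_{k}_0'] for n in cams}
    c=back('top',(210,238),.07); print('pot',fit(pot_parts,c[:2],g('pot'),[.01,.01],bm))
    c=back('top',(486,233),.05); print('holder',fit(holder_parts,[c[0],c[1],.1],g('holder'),[.01,.01,.2]))
    if len(cams)>1:
        c=back('top',(344,252),.06)
        for y in(-.3,.3): print('lid',fit(lid_parts,[*c,y],g('lid'),[.01,.01,.02,.3]))
for z in(.09,): print('tip',back('top',(188,222),.19), 'head?',back('top',(207,236),.075))
E
```

```text
pot (array([0.57497807, 0.26262899]), np.float64(0.16532898344907804))
holder (array([ 0.57387138, -0.3053465 ,  0.25182417]), np.float64(0.1906180322286548))
lid (array([ 0.54025664, -0.01006208,  0.05181978, -0.2668412 ]), np.float64(0.2942672673611198))
lid (array([ 0.54067268, -0.01019298,  0.05401885, -0.27855045]), np.float64(0.2973863826867721))
pot (array([0.57799546, 0.26515741]), np.float64(0.0648449404746081))
holder (array([ 0.57508508, -0.30428062,  0.31644026]), np.float64(0.09336530937035938))
pot (array([0.57021286, 0.26548441]), np.float64(0.05813004905014256))
holder (array([ 0.57054833, -0.30519965,  0.23431985]), np.float64(0.08108553234830221))
tip [0.58359237 0.27211513 0.19      ] head? [0.57519072 0.26621875 0.075     ]
```

Run:
```python
import cv2
a=cv2.imread('pics/m_top.png')[190:300,160:540]; cv2.imwrite('pics/m1.png',cv2.resize(cv2.imread('pics/top0.png')[200:300,160:260],None,fx=5,fy=5,interpolation=2))
cv2.imwrite('pics/m2.png',cv2.resize(cv2.imread('pics/scene0.png')[150:330,240:440],None,fx=3.3,fy=3.3,interpolation=2))
cv2.imwrite('pics/m3.png',cv2.resize(a,None,fx=2.1,fy=2.1,interpolation=2))
```

```text
(no output)
```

View pics/m1.png

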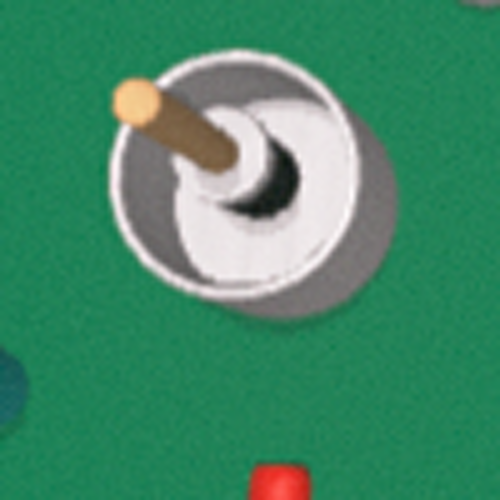

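View pics/m2.png

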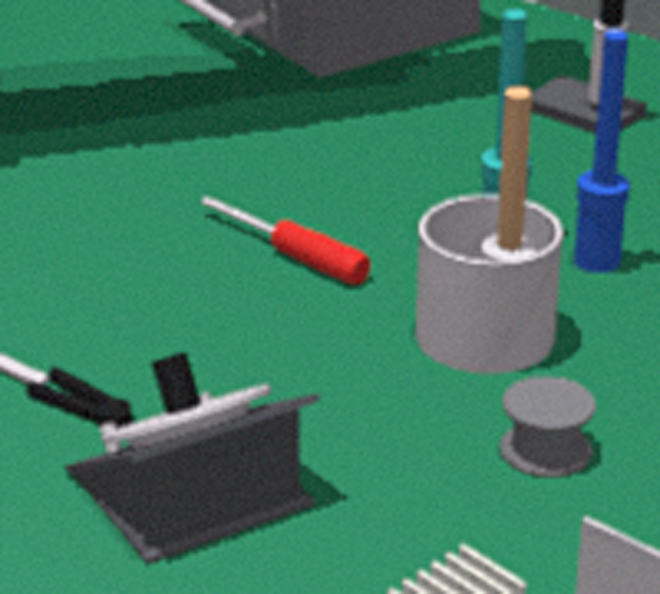

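View pics/m3.png

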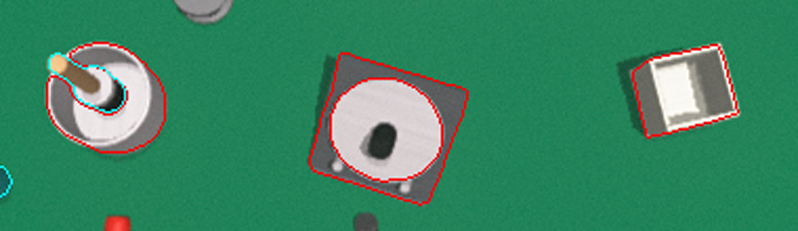

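```bash
cat > seg.py <<'E'
from fit import *
I={n:cv2.imread(f'pics/{n}0.png') for n in P}
def fg(n,seed,win):
    hsv=cv2.cvtColor(I[n],cv2.COLOR_BGR2HSV).astype(int)
    g=(abs(hsv[...,0]-75)<16)&(hsv[...,1]>110)
    m=(~g).astype(np.uint8); w=np.zeros_like(m); x0,y0,x1,y1=win; w[y0:y1,x0:x1]=1; m*=w
    k,l=cv2.connectedComponents(m); lab=l[seed[1],seed[0]]
    mm=(l==lab).astype(np.uint8); c,_=cv2.findContours(mm,0,2); o=np.zeros_like(mm); cv2.drawContours(o,c,-1,1,-1); return o>0
E
python3 - <<'E'
from seg import *
S={'potbrush':{'top':fg('top',(195,240),(165,195,250,275)),'scene':fg('scene',(385,250),(360,170,414,265))},
'holder':{'top':fg('top',(502,235),(445,195,530,270)),'scene':fg('scene',(180,375),(150,320,240,405))}}
for k in S:
  for n in S[k]: print(k,n,S[k][n].sum(),cv2.boundingRect(S[k][n].astype(np.uint8)))
def pb(p): return pot_parts(p[:2])+brush_parts([p[2],p[3],.005,p[4],p[5]])
for cams in(['top','scene'],['top'],['scene']):
  sub=lambda k:{n:S[k][n] for n in cams}
  print('hold',cams,*fit(holder_parts,[.574,-.305,.27],sub('holder'),[.01,.01,.1]))
  print('pot ',cams,*fit(pb,[.574,.264,.575,.262,0,0],sub('potbrush'),[.01,.01,.01,.01,.05,.05]))
import pickle; pickle.dump(S,open('S.pkl','wb'))
g=cv2.cvtColor(I['top'],cv2.COLOR_BGR2GRAY)
hsv=cv2.cvtColor(I['top'],cv2.COLOR_BGR2HSV)
print(g[252,310:380:3])
m=((g>125)&(hsv[...,1]<60)).astype(np.uint8); k,l=cv2.connectedComponents(m); mm=(l==l[240,340]).astype(np.uint8)
c,_=cv2.findContours(mm,0,1); h=cv2.convexHull(c[0]); print(cv2.boundingRect(h), cv2.fitEllipse(h))
E
```

```text
potbrush top 2469 (181, 210, 59, 54)
potbrush scene 2631 (366, 173, 48, 91)
holder top 1762 (459, 210, 54, 46)
holder scene 2952 (164, 331, 63, 68)
hold ['top', 'scene'] [ 0.5742356  -0.30454058  0.20314236] 0.08878070790880338
pot  ['top', 'scene'] [ 0.57499351  0.2635262   0.58180607  0.26772826 -0.023862    0.01788733] 0.1533263313782861
hold ['top'] [ 0.57587914 -0.3043112   0.2168435 ] 0.021744268318243453
pot  ['top'] [ 0.57660652  0.2650915   0.5804295   0.26623732 -0.03162323  0.03114204] 0.023690264876633848
hold ['scene'] [ 0.57200607 -0.30447443  0.20794313] 0.01773716829497572
pot  ['scene'] [ 0.5708513   0.26659258  0.57861221  0.27295655 -0.0144699   0.02194544] 0.0767590053395155
[ 65  88 101 212 211 211 211 209 213  94  37  43  42 199 211 212 213 217
 219 217 206  91  93 100]
(317, 227, 55, 55) ((342.62847900390625, 254.5477752685547), (55.66679382324219, 56.675350189208984), 17.717243194580078)
```

Run:
```python
from seg import *
import pickle
K={}
for n,seed,win in(('top',(342,257),(325,235,360,275)),('scene',(292,268),(280,252,306,276))):
    g=cv2.cvtColor(I[n],cv2.COLOR_BGR2GRAY); m=(g<60).astype(np.uint8)
    if n=='scene':
        hsv=cv2.cvtColor(I[n],cv2.COLOR_BGR2HSV); m=((hsv[...,2]<55)).astype(np.uint8)
    w=np.zeros_like(m);x0,y0,x1,y1=win;w[y0:y1,x0:x1]=1;m*=w
    k,l=cv2.connectedComponents(m); K[n]=l==l[seed[1],seed[0]]; print(n,K[n].sum(),cv2.boundingRect(K[n].astype(np.uint8)),np.argwhere(K[n]).mean(0)[::-1])
g=cv2.cvtColor(I['top'],cv2.COLOR_BGR2GRAY);hsv=cv2.cvtColor(I['top'],cv2.COLOR_BGR2HSV)
m=((g>150)&(hsv[...,1]<60)).astype(np.uint8); m[:,:300]=0;m[:,390:]=0;m[:215]=0;m[290:]=0
m=cv2.morphologyEx(m|K['top'].astype(np.uint8),cv2.MORPH_CLOSE,np.ones((5,5)))
m=cv2.morphologyEx(m,cv2.MORPH_OPEN,cv2.getStructuringElement(2,(17,17)))
print(cv2.boundingRect(m),m.sum())
F={'top':m>0}
pickle.dump((K,F),open('KF.pkl','wb'))
def f(x):
    p=lid_parts(x)
    return lossf({'top':F['top']},p)+lossf(K,p[1:])*.5
for x0 in([.54,-.01,.055,-.27],[.545,-.005,.06,-.2]):
    s=np.vstack([x0]+[np.array(x0)+np.eye(4)[i]*[.01,.01,.01,.15][i] for i in range(4)])
    r=minimize(f,x0,method='Nelder-Mead',options=dict(initial_simplex=s,maxiter=500,xatol=1e-4,fatol=1e-5)); print(r.x,r.fun)
x=r.x
for n in P:
    o=cv2.resize(I[n],None,fx=6,fy=6,interpolation=2)
    for p in lid_parts(x):
        cv2.polylines(o,[((cv2.convexHull(proj(n,p).astype(np.float32))+.5)*6).astype(np.int32)],True,(0,0,255),1)
    c=(342,252) if n=='top' else (297,278)
    cv2.imwrite(f'pics/lid_{n}.png',o[(c[1]-40)*6:(c[1]+40)*6,(c[0]-48)*6:(c[0]+48)*6])
```

```text
top 147 (336, 249, 12, 16) [341.61904762 256.75510204]
scene 156 (287, 257, 13, 18) [293.05769231 265.67307692]
(317, 227, 54, 50) 2119
[ 0.54021076 -0.008889    0.05443965 -0.29075015] 0.6061994759895424
[ 0.5398213  -0.00684453  0.05655288 -0.05191737] 0.6633788302083622
```

View pics/lid_top.png

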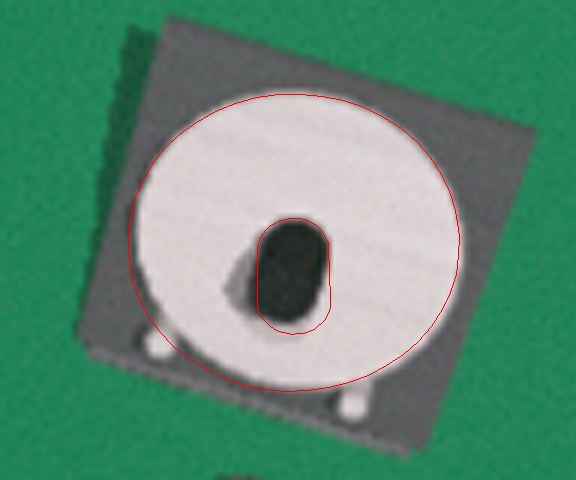

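View pics/lid_scene.png

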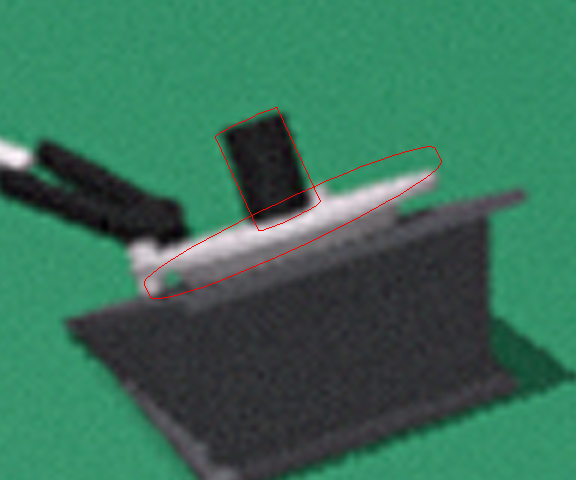

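```bash
cat >> h.py <<'E'
def rel(pos,rot=None,base=None):
    "tool-axes delta mm and rotvec from the current measured pose"
    s=arm.sense(); r=R.from_quat(s['tool_rot'])
    d=r.inv().apply(np.array(pos)-s['tool_pos'])*1000
    print('lin',d.round(1), 'ang',(r.inv()*rot).as_rotvec().round(4) if rot is not None else 0)
def show(s=None):
    s=s or arm.sense(); print('t',round(s['t'],2),'tcp',s['tool_pos'].round(4),'q',s['q'].round(3),'F',s['force'].round(1),'gap',round(s['finger_gap']*85.4,1)); print(R.from_quat(s['tool_rot']).as_matrix().round(4))
E
python3 - <<'E'
from h import *
show(); rel([.583,.272,.27])
E
```

```text
t 0.7 tcp [0.2313 0.5536 0.2313] q [0.957 0.104 0.097 1.564 0.    1.353] F [ 0.2 -0.2 -0.1] gap 85.6
[[-9.227e-01  3.856e-01  0.000e+00]
 [ 3.856e-01  9.227e-01  1.000e-04]
 [-0.000e+00  1.000e-04 -1.000e+00]]
lin [-433.1 -124.3  -38.7] ang 0
```

>>> {"op": "play_rows", "data": {"deltas": [{"linear": [0,0,-38],"angular": [0,0,0],"grip": 60},{"linear": [-40,-11,-38],"angular": [0,0,0],"grip": 60},{"linear": [-80,-23,-38],"angular": [0,0,0],"grip": 60},{"linear": [-120,-34,-38],"angular": [0,0,0],"grip": 60},{"linear": [-160,-46,-38],"angular": [0,0,0],"grip": 60},{"linear": [-200,-57,-38],"angular": [0,0,0],"grip": 60},{"linear": [-240,-69,-38],"angular": [0,0,0],"grip": 60},{"linear": [-280,-80,-38],"angular": [0,0,0],"grip": 60},{"linear": [-320,-92,-38],"angular": [0,0,0],"grip": 60},{"linear": [-360,-103,-38],"angular": [0,0,0],"grip": 60},{"linear": [-400,-115,-38],"angular": [0,0,0],"grip": 60},{"linear": [-433,-124,-38],"angular": [0,0,0],"grip": 60}]}}

```text
t: 1.7
tool_pos: [0.585, 0.2699, 0.2692]
tool_rot: [0.197, 0.98, -0.0, 0.0]
force: [-0.1, 0.1, -0.4]
finger_gap: 0.702
```

Run:
```python
from h import *
show()
for n in P:
    im=arm.snapshot(n)[:,:,::-1].copy(); cv2.imwrite(f'pics/{n}1.png',im)
    c=arm.sense()
    g=proj(n,c['tool_pos'])[0]; print(n,g)
    o=cv2.resize(im,None,fx=4,fy=4,interpolation=2); cv2.circle(o,tuple(((g+.5)*4).astype(int)),4,(0,0,255),1)
    cv2.circle(o,tuple(((proj(n,[.583,.272,.195])[0]+.5)*4).astype(int)),4,(255,0,255),1)
    x,y=g.astype(int); x0,y0=x-75,y-60; cv2.imwrite(f'pics/c1_{n}.png',o[y0*4:y0*4+560,x0*4:x0*4+600])
    print(x0,y0)
```

```text
t 1.7 tcp [0.585  0.2699 0.2692] q [ 0.23   0.257  0.336  1.65  -0.     0.627] F [-0.1  0.1 -0.4] gap 60.0
[[-9.223e-01  3.866e-01  4.000e-04]
 [ 3.866e-01  9.223e-01 -2.000e-04]
 [-4.000e-04  0.000e+00 -1.000e+00]]
scene [398.71155192 148.45364464]
323 88
top [176.79928157 211.87011629]
101 151
```

View pics/c1_top.png

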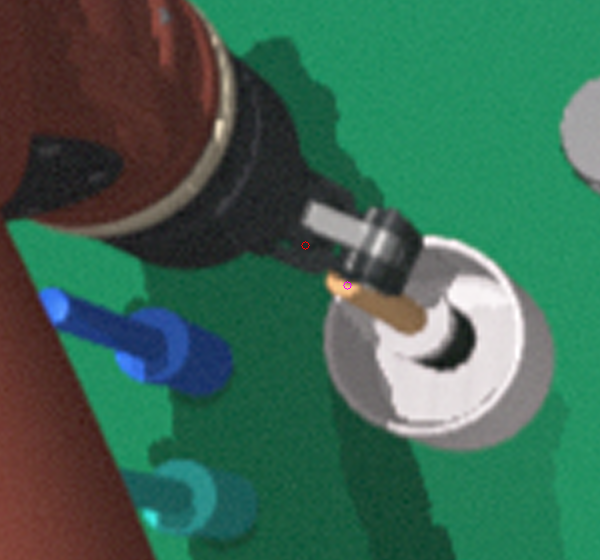

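View pics/c1_scene.png

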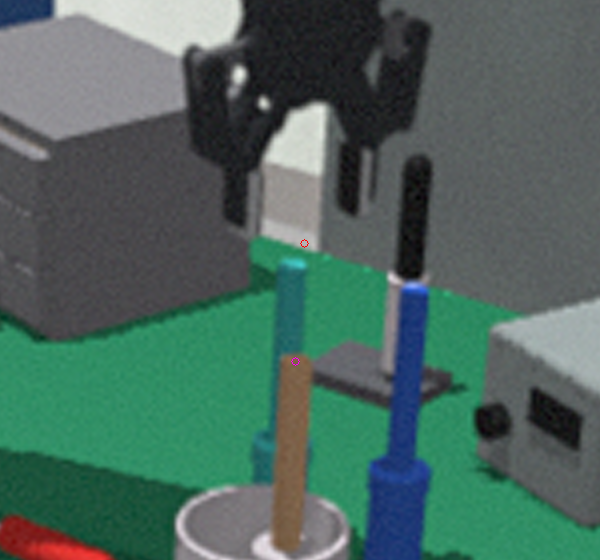

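The top view shows the handle tip at crop (342,280), about 2 mm from my estimate. In the scene view my estimate falls on the tip, and the fingers stand evenly around it. I'm descending now.

>>> {"op": "play_rows", "data": {"deltas": [{"linear": [2,2,30],"angular": [0,0,0],"grip": 60},{"linear": [2,2,60],"angular": [0,0,0],"grip": 60},{"linear": [2,2,90],"angular": [0,0,0],"grip": 60},{"linear": [2,2,115],"angular": [0,0,0],"grip": 60},{"linear": [2,2,134],"angular": [0,0,0],"grip": 60},{"linear": [2,2,134],"angular": [0,0,0],"grip": 60}]}}

```text
t: 2.3
tool_pos: [0.579, 0.2748, 0.1304]
tool_rot: [0.196, 0.981, -0.001, -0.003]
force: [-1.0, -0.1, -0.3]
finger_gap: 0.706
```

Run:
```python
from h import *
show()
for n in P:
    im=arm.snapshot(n)[:,:,::-1].copy()
    g=proj(n,arm.sense()['tool_pos'])[0]
    o=cv2.resize(im,None,fx=4,fy=4,interpolation=2)
    x,y=g.astype(int); x0,y0=x-50,y-60; cv2.imwrite(f'pics/c2_{n}.png',o[y0*4:y0*4+440,x0*4:x0*4+400])
```

```text
t 2.3 tcp [0.579  0.2748 0.1304] q [0.239 0.242 0.067 1.402 0.    0.635] F [-1.  -0.1 -0.3] gap 60.3
[[-0.9229  0.3851 -0.0067]
 [ 0.3851  0.9229 -0.0014]
 [ 0.0056 -0.0039 -1.    ]]
```

View pics/c2_scene.png

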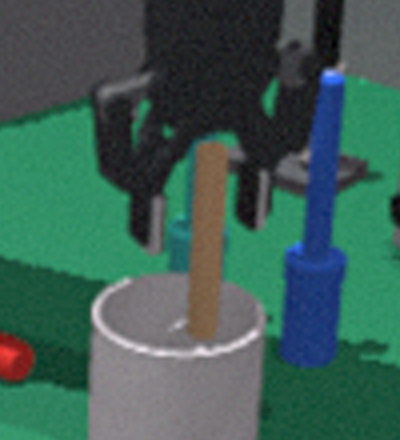

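View pics/c2_top.png

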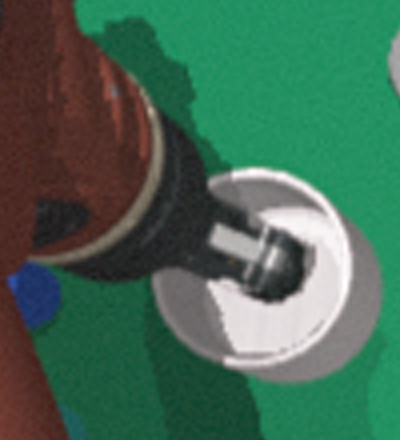

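>>> {"op": "play_rows", "data": {"deltas": [{"linear": [0,0,0],"angular": [0,0,0],"grip": 60},{"linear": [0,0,0],"angular": [0,0,0],"grip": 50},{"linear": [0,0,0],"angular": [0,0,0],"grip": 35},{"linear": [0,0,0],"angular": [0,0,0],"grip": 20},{"linear": [0,0,0],"angular": [0,0,0],"grip": 8},{"linear": [0,0,0],"angular": [0,0,0],"grip": 8},{"linear": [0,0,0],"angular": [0,0,0],"grip": 8},{"linear": [0,0,0],"angular": [0,0,0],"grip": 8}], "newtons": 60}}

```text
t: 3.07
tool_pos: [0.5824, 0.2748, 0.1363]
tool_rot: [0.197, 0.98, 0.0, 0.001]
force: [-1.0, -1.7, 6.0]
finger_gap: 0.197
```

Run:
```python
from h import *
show()
for n in P:
    im=arm.snapshot(n)[:,:,::-1].copy()
    g=proj(n,arm.sense()['tool_pos'])[0]
    o=cv2.resize(im,None,fx=4,fy=4,interpolation=2)
    x,y=g.astype(int); x0,y0=x-50,y-60; cv2.imwrite(f'pics/c3_{n}.png',o[y0*4:y0*4+440,x0*4:x0*4+400])
```

```text
t 3.07 tcp [0.5824 0.2748 0.1363] q [ 0.238  0.239  0.074  1.404 -0.     0.634] F [-1.  -1.7  6. ] gap 16.8
[[-9.226e-01  3.857e-01  1.300e-03]
 [ 3.857e-01  9.226e-01  0.000e+00]
 [-1.200e-03  5.000e-04 -1.000e+00]]
```

View pics/c3_scene.png

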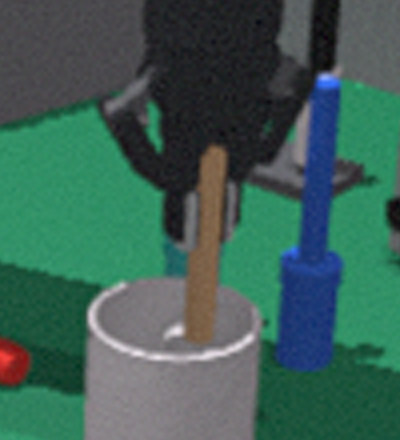

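View pics/c3_top.png

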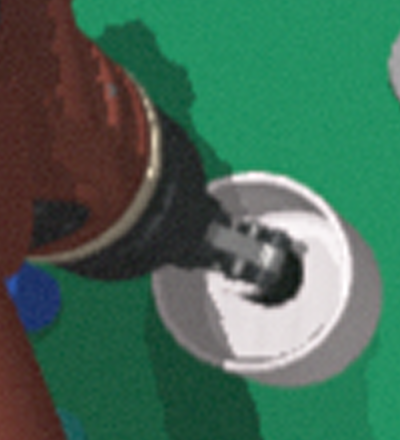

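>>> {"op": "play_rows", "data": {"deltas": [{"linear": [0,0,-12],"angular": [0,0,0],"grip": 8},{"linear": [0,0,-28],"angular": [0,0,0],"grip": 8},{"linear": [0,0,-45],"angular": [0,0,0],"grip": 8},{"linear": [0,0,-57],"angular": [0,0,0],"grip": 8},{"linear": [0,0,-60],"angular": [0,0,0],"grip": 8},{"linear": [0,0,-60],"angular": [0,0,0],"grip": 8},{"linear": [0,0,-60],"angular": [0,0,0],"grip": 8}]}}

```text
t: 3.75
tool_pos: [0.5819, 0.2749, 0.1947]
tool_rot: [0.197, 0.98, -0.0, -0.0]
force: [0.4, -0.2, -1.5]
finger_gap: 0.198
```

Run:
```python
from h import *
show()
for n in P:
    im=arm.snapshot(n)[:,:,::-1].copy()
    g=proj(n,arm.sense()['tool_pos'])[0]
    o=cv2.resize(im,None,fx=4,fy=4,interpolation=2)
    x,y=g.astype(int); x0,y0=x-50,y-60; cv2.imwrite(f'pics/c4_{n}.png',o[y0*4:y0*4+560,x0*4:x0*4+400])
```

```text
t 3.75 tcp [0.5819 0.2749 0.1947] q [0.239 0.235 0.175 1.512 0.    0.634] F [ 0.4 -0.2 -1.5] gap 16.9
[[-9.227e-01  3.855e-01 -5.000e-04]
 [ 3.855e-01  9.227e-01 -0.000e+00]
 [ 5.000e-04 -2.000e-04 -1.000e+00]]
```

View pics/c4_scene.png

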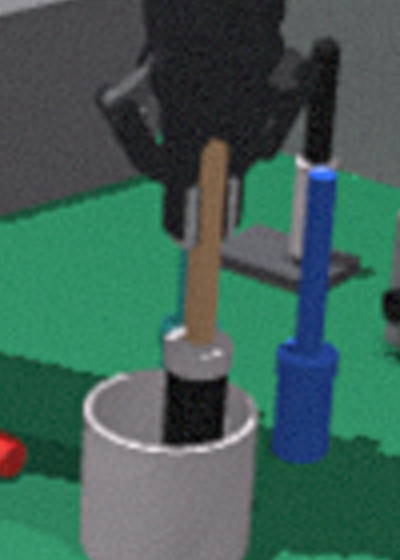

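The brush is up about 60 mm with its head still inside the pot, at crop (200,400). Next come down, up and down again.

>>> {"op": "play_rows", "data": {"deltas": [{"linear": [0,0,12],"angular": [0,0,0],"grip": 8},{"linear": [0,0,28],"angular": [0,0,0],"grip": 8},{"linear": [0,0,45],"angular": [0,0,0],"grip": 8},{"linear": [0,0,56],"angular": [0,0,0],"grip": 8},{"linear": [0,0,59],"angular": [0,0,0],"grip": 8},{"linear": [0,0,59],"angular": [0,0,0],"grip": 8},{"linear": [0,0,59],"angular": [0,0,0],"grip": 8},{"linear": [0,0,59],"angular": [0,0,0],"grip": 8}]}}

```text
t: 4.52
tool_pos: [0.5817, 0.2748, 0.1355]
tool_rot: [0.197, 0.98, -0.0, -0.0]
force: [1.2, 0.5, -0.2]
finger_gap: 0.19
```

>>> {"op": "play_rows", "data": {"deltas": [{"linear": [0,0,-12],"angular": [0,0,0],"grip": 8},{"linear": [0,0,-28],"angular": [0,0,0],"grip": 8},{"linear": [0,0,-45],"angular": [0,0,0],"grip": 8},{"linear": [0,0,-57],"angular": [0,0,0],"grip": 8},{"linear": [0,0,-60],"angular": [0,0,0],"grip": 8},{"linear": [0,0,-60],"angular": [0,0,0],"grip": 8},{"linear": [0,0,-60],"angular": [0,0,0],"grip": 8}]}}

```text
t: 5.1
tool_pos: [0.5819, 0.2749, 0.1958]
tool_rot: [0.197, 0.98, -0.0, -0.0]
force: [-0.3, -0.0, -1.7]
finger_gap: 0.191
```

>>> {"op": "play_rows", "data": {"deltas": [{"linear": [0,0,12],"angular": [0,0,0],"grip": 8},{"linear": [0,0,28],"angular": [0,0,0],"grip": 8},{"linear": [0,0,45],"angular": [0,0,0],"grip": 8},{"linear": [0,0,57],"angular": [0,0,0],"grip": 8},{"linear": [0,0,60],"angular": [0,0,0],"grip": 8},{"linear": [0,0,60],"angular": [0,0,0],"grip": 8},{"linear": [0,0,60],"angular": [0,0,0],"grip": 8},{"linear": [0,0,60],"angular": [0,0,0],"grip": 8}]}}

```text
t: 5.77
tool_pos: [0.5816, 0.2748, 0.1355]
tool_rot: [0.197, 0.98, -0.0, -0.0]
force: [-0.1, -0.1, -1.1]
finger_gap: 0.195
```

>>> {"op": "play_rows", "data": {"deltas": [{"linear": [0,0,-15],"angular": [0,0,0],"grip": 8},{"linear": [0,0,-40],"angular": [0,0,0],"grip": 8},{"linear": [0,0,-70],"angular": [0,0,0],"grip": 8},{"linear": [0,0,-100],"angular": [0,0,0],"grip": 8},{"linear": [0,0,-125],"angular": [0,0,0],"grip": 8},{"linear": [0,0,-140],"angular": [0,0,0],"grip": 8},{"linear": [0,0,-145],"angular": [0,0,0],"grip": 8},{"linear": [-6,-14,-145],"angular": [0,0,0],"grip": 8},{"linear": [-15,-37,-145],"angular": [0,0,0],"grip": 8},{"linear": [-26,-65,-145],"angular": [0,0,0],"grip": 8},{"linear": [-37,-92,-145],"angular": [0,0,0],"grip": 8},{"linear": [-48,-119,-145],"angular": [0,0,0],"grip": 8}]}}

```text
t: 6.77
tool_pos: [0.5796, 0.1448, 0.2793]
tool_rot: [0.196, 0.981, -0.0, -0.001]
force: [0.9, -0.3, -1.1]
finger_gap: 0.193
```

>>> {"op": "play_rows", "data": {"deltas": [{"linear": [-13,-33,0],"angular": [0,0,0],"grip": 8},{"linear": [-27,-67,0],"angular": [0,0,0],"grip": 8},{"linear": [-41,-102,0],"angular": [0,0,0],"grip": 8},{"linear": [-55,-137,0],"angular": [0,0,0],"grip": 8},{"linear": [-69,-172,0],"angular": [0,0,0],"grip": 8},{"linear": [-83,-207,0],"angular": [0,0,0],"grip": 8},{"linear": [-97,-242,0],"angular": [0,0,0],"grip": 8},{"linear": [-111,-277,0],"angular": [0,0,0],"grip": 8},{"linear": [-125,-312,0],"angular": [0,0,0],"grip": 8},{"linear": [-139,-345,0],"angular": [0,0,0],"grip": 8},{"linear": [-152,-376,0],"angular": [0,0,0],"grip": 8},{"linear": [-160,-398,0],"angular": [0,0,0],"grip": 8}]}}

```text
t: 7.77
tool_pos: [0.5731, -0.2857, 0.2788]
tool_rot: [0.198, 0.98, 0.0, -0.001]
force: [-0.1, -0.4, -0.4]
finger_gap: 0.195
```

Run:
```python
from h import *
show(); rel([.574,-.3045,.276])
```

```text
t 7.77 tcp [ 0.5731 -0.2857  0.2788] q [-6.66e-01  2.54e-01  3.50e-01  1.67e+00 -1.00e-03 -2.68e-01] F [-0.1 -0.4 -0.4] gap 16.6
[[-9.219e-01  3.874e-01 -2.300e-03]
 [ 3.874e-01  9.219e-01  1.100e-03]
 [ 2.500e-03  1.000e-04 -1.000e+00]]
lin [ -8.1 -17.    2.8] ang 0
```

>>> {"op": "play_rows", "data": {"deltas": [{"linear": [-4,-10,0],"angular": [0,0,0],"grip": 8},{"linear": [-8,-20,0],"angular": [0,0,0],"grip": 8},{"linear": [-8,-20,0],"angular": [0,0,0],"grip": 8},{"linear": [-8,-20,0],"angular": [0,0,0],"grip": 8}]}}

```text
t: 8.1
tool_pos: [0.5741, -0.3033, 0.2807]
tool_rot: [0.197, 0.98, 0.0, -0.0]
force: [0.1, 0.2, -0.3]
finger_gap: 0.193
```

Run:
```python
from fit import *
show()
for n in P:
    im=arm.snapshot(n)[:,:,::-1].copy()
    s=arm.sense()
    g=proj(n,s['tool_pos']-[0,0,.1])[0]
    o=cv2.resize(im,None,fx=4,fy=4,interpolation=2)
    b=s['tool_pos'].copy(); b[2]-=.1305
    for p in brush_parts([*b,0,0]):
        cv2.polylines(o,[((cv2.convexHull(proj(n,p).astype(np.float32))+.5)*4).astype(np.int32)],True,(0,0,255),1)
    for p in holder_parts([.574,-.3045,.21]):
        cv2.polylines(o,[((cv2.convexHull(proj(n,p).astype(np.float32))+.5)*4).astype(np.int32)],True,(255,0,255),1)
    x,y=g.astype(int); x0,y0=x-60,y-65; cv2.imwrite(f'pics/c5_{n}.png',o[y0*4:y0*4+560,x0*4:x0*4+480])
    cv2.imwrite(f'pics/{n}5.png',im)
```

```text
t 8.1 tcp [ 0.5741 -0.3033  0.2807] q [-0.687  0.282  0.387  1.676  0.    -0.291] F [ 0.1  0.2 -0.3] gap 16.5
[[-9.227e-01  3.855e-01 -6.000e-04]
 [ 3.855e-01  9.227e-01  1.000e-03]
 [ 9.000e-04  7.000e-04 -1.000e+00]]
```

View pics/c5_scene.png

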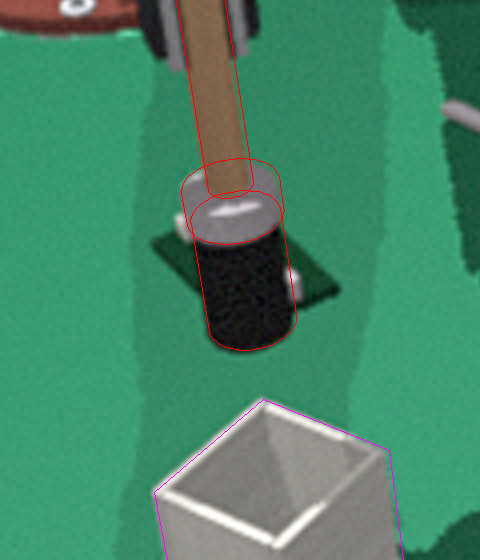

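View pics/c5_top.png

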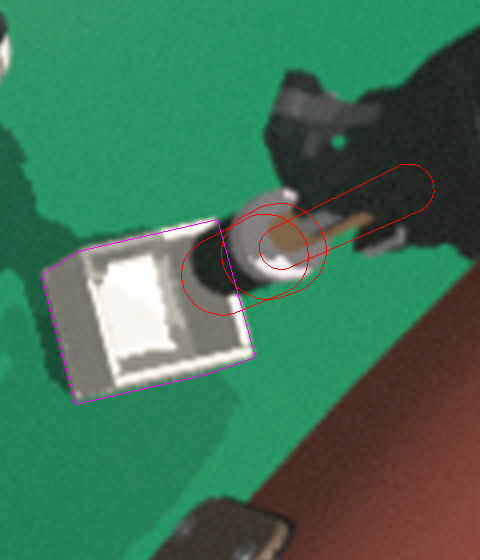

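In the scene view the held brush lines up sideways with the model above the holder. In the top view it sits about 3 px off, roughly 4 mm toward +x and -y. I'm correcting by a few mm and lowering.

>>> {"op": "play_rows", "data": {"deltas": [{"linear": [3,1,15],"angular": [0,0,0],"grip": 8},{"linear": [3,1,40],"angular": [0,0,0],"grip": 8},{"linear": [3,1,65],"angular": [0,0,0],"grip": 8},{"linear": [3,1,75],"angular": [0,0,0],"grip": 8},{"linear": [3,1,75],"angular": [0,0,0],"grip": 8},{"linear": [3,1,75],"angular": [0,0,0],"grip": 8}]}}

```text
t: 8.7
tool_pos: [0.5719, -0.301, 0.2069]
tool_rot: [0.196, 0.981, 0.0, -0.0]
force: [-0.6, -0.7, -0.4]
finger_gap: 0.196
```

Run:
```python
from fit import *
show()
for n in P:
    im=arm.snapshot(n)[:,:,::-1].copy()
    s=arm.sense()
    g=proj(n,s['tool_pos']-[0,0,.1])[0]
    o=cv2.resize(im,None,fx=4,fy=4,interpolation=2)
    x,y=g.astype(int); x0,y0=x-60,y-65; cv2.imwrite(f'pics/c6_{n}.png',o[y0*4:y0*4+560,x0*4:x0*4+480])
```

```text
t 8.7 tcp [ 0.5719 -0.301   0.2069] q [-0.686  0.244  0.208  1.535  0.    -0.291] F [-0.6 -0.7 -0.4] gap 16.7
[[-9.230e-01  3.848e-01 -0.000e+00]
 [ 3.848e-01  9.230e-01  3.000e-04]
 [ 1.000e-04  2.000e-04 -1.000e+00]]
```

View pics/c6_scene.png

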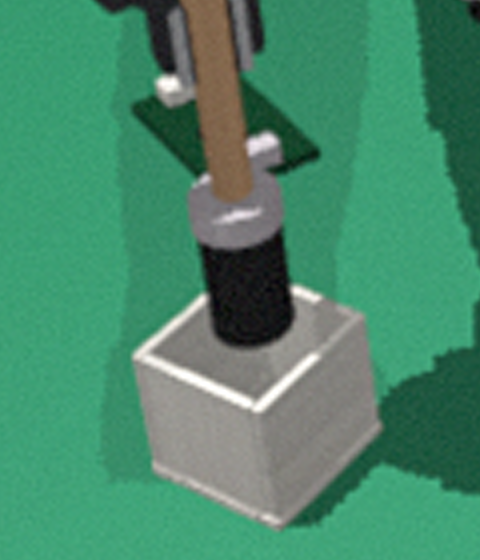

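View pics/c6_top.png

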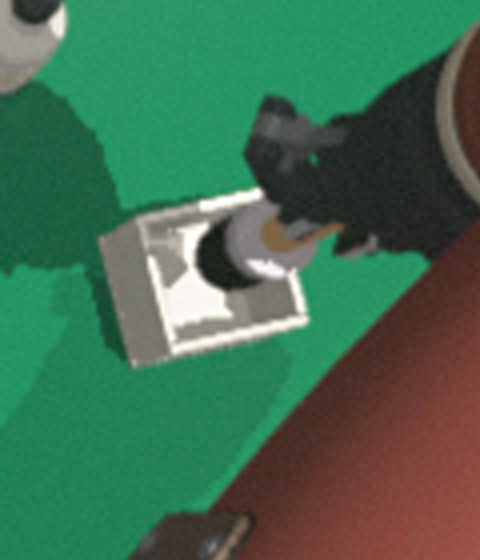

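Run:
```python
from fit import *
s=arm.sense(); t=s['tool_pos']
H={'top':[.5759,-.3043,.217],'scene':[.572,-.3045,.208]}
for n in P:
    im=arm.snapshot(n)[:,:,::-1].copy()
    o=cv2.resize(im,None,fx=7,fy=7,interpolation=2)
    def dr(X,c): cv2.polylines(o,[((proj(n,X)+.5)*7).round().astype(np.int32)],True,c,1)
    for off,c in(((0,0),(0,0,255)),((.004,-.002),(255,255,0))):
        b=np.array([t[0]+off[0],t[1]+off[1],t[2]-.1305])
        dr(ring(.018,0)+b,c); dr(ring(.0195,.055)+b,c);dr(ring(.0195,.07)+b,c)
    r=R.from_euler('z',H[n][2])
    for a in(.072,.062):
        q=np.array([[-1,-1,0],[1,-1,0],[1,1,0],[-1,1,0]])*a/2+[0,0,.07]
        dr(r.apply(q)+np.r_[H[n][:2],0],(255,0,255))
    g=proj(n,t-[0,0,.12])[0].astype(int); x0,y0=g-40
    cv2.imwrite(f'pics/c7_{n}.png',o[y0*7:y0*7+560,x0*7:x0*7+560])
```

```text
(no output)
```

View pics/c7_scene.png

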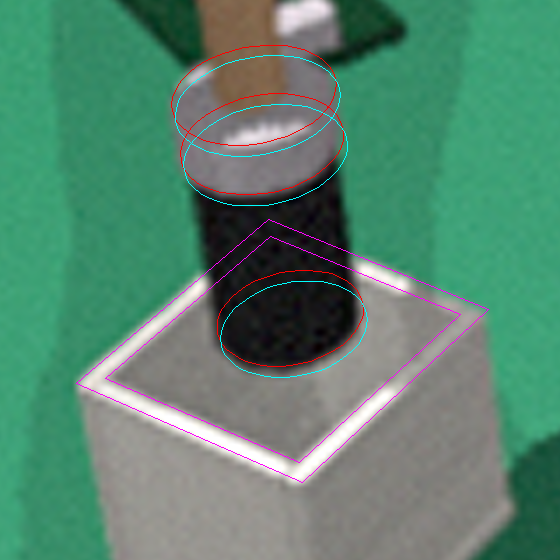

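View pics/c7_top.png

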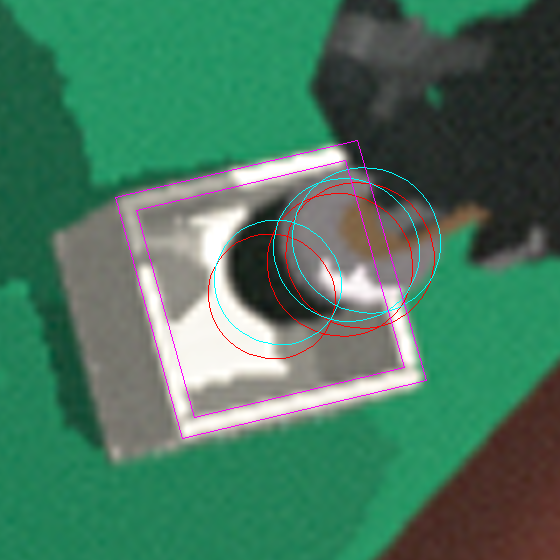

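```bash
cat > headfit.py <<'E'
from fit import *
s=arm.sense(); t=s['tool_pos']
H={'top':np.array([.5759,-.3043,0]),'scene':np.array([.572,-.3045,0])}
B={}
for n in P:
    im=arm.snapshot(n)[:,:,::-1].copy(); g=cv2.GaussianBlur(im,(3,3),0).max(2)
    b=np.array([*t[:2],t[2]-.1305]); win=hullmask(n,[np.r_[ring(.032,-.01),ring(.032,.068)]+b])>0
    m=((g<75)&win).astype(np.uint8); k,l,st,_=cv2.connectedComponentsWithStats(m,connectivity=4)
    B[n]=l==1+np.argmax(st[1:,4]); print(n,B[n].sum())
    o=cv2.resize(im,None,fx=6,fy=6,interpolation=2); c,_=cv2.findContours(cv2.resize(B[n].astype(np.uint8),None,fx=6,fy=6),0,1); cv2.drawContours(o,c,-1,(0,255,255),1)
    g=proj(n,t-[0,0,.12])[0].astype(int); x0,y0=g-40; cv2.imwrite(f'pics/hf_{n}.png',o[y0*6:y0*6+480,x0*6:x0*6+480])
def loss(p,cams,hold=True):
    L=0
    for n in cams:
        o=H[n]-[.574,-.3045,0]
        q=brush_parts(np.r_[np.array(p[:3])+o,p[3],p[4]])
        h=np.clip(hullmask(n,q[:1])-hullmask(n,[q[1]])-hullmask(n,[q[2]]),0,1)
        L+=np.abs(cv2.GaussianBlur(h,(0,0),1.2)-cv2.GaussianBlur(B[n].astype(float),(0,0),1.2)).sum()/B[n].sum()
    return L
x0=np.array([*t[:2],t[2]-.1305,0,0]); st=[.006,.006,.006,.06,.06]
for cams in(['top','scene'],['top'],['scene']):
  for free in(3,5):
    f=lambda x:loss(np.r_[x,np.zeros(5-free)],cams)
    S=np.vstack([x0[:free]]+[x0[:free]+np.eye(free)[i]*st[i] for i in range(free)])
    r=minimize(f,x0[:free],method='Nelder-Mead',options=dict(initial_simplex=S,maxiter=600,xatol=1e-4,fatol=1e-5))
    print(cams,free,r.x.round(4),'minus tcp',(r.x[:2]-t[:2]).round(4),'minus holder',(r.x[:2]-[.574,-.3045]).round(4),round(r.fun,3))
E
python3 headfit.py
```

```text
scene 510
top 138
['top', 'scene'] 3 [ 0.5722 -0.3015  0.0763] minus tcp [-0.0003  0.0007] minus holder [-0.0018  0.003 ] 2.338
['top', 'scene'] 5 [ 0.5718 -0.3051  0.0716 -0.2861 -0.1339] minus tcp [-0.0007 -0.0029] minus holder [-0.0022 -0.0006] 1.301
['top'] 3 [ 0.5506  0.0664 -0.8657] minus tcp [-0.0219  0.3686] minus holder [-0.0234  0.3709] 1.01
['top'] 5 [ 0.5746 -0.2773  0.079  -0.2924 -0.1546] minus tcp [0.0021 0.0249] minus holder [0.0006 0.0272] 1.0
['scene'] 3 [ 0.5727 -0.3025  0.0772] minus tcp [ 0.0002 -0.0003] minus holder [-0.0013  0.002 ] 0.107
['scene'] 5 [ 0.5731 -0.3016  0.078   0.0211  0.0069] minus tcp [0.0006 0.0006] minus holder [-0.0009  0.0029] 0.117
```

```bash
python3 -c "
import cv2,numpy as np
cv2.imwrite('pics/hf.png',np.hstack([cv2.imread('pics/hf_top.png'),cv2.imread('pics/hf_scene.png')])[:, :] if 1 else 0)
a=cv2.imread('pics/hf.png');cv2.imwrite('pics/hf.png',cv2.resize(a,None,fx=.83,fy=.83))"
```

```text
(no output)
```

View pics/hf.png

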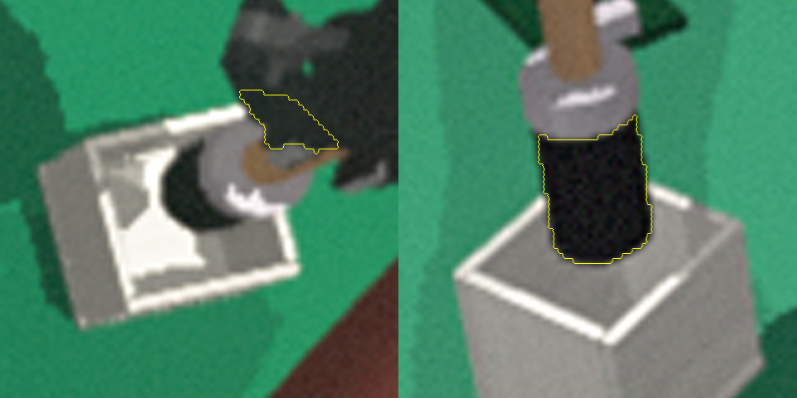

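```bash
sed -i "s/B\[n\]=l==1+np.argmax(st\[1:,4\])/cc=(proj(n,b+[0,0,.005])[0]+([-5,0] if n=='top' else [0,-12])).astype(int); B[n]=l==l[cc[1],cc[0]]; print(l[cc[1],cc[0]])/" headfit.py; python3 headfit.py
```

```text
3
scene 510
2
top 120
['top', 'scene'] 3 [ 0.5792 -0.3063  0.0827] minus tcp [ 0.0068 -0.0042] minus holder [ 0.0052 -0.0018] 0.596
['top', 'scene'] 5 [ 0.5797 -0.3085  0.0823 -0.0663 -0.0176] minus tcp [ 0.0074 -0.0063] minus holder [ 0.0057 -0.004 ] 0.405
['top'] 3 [ 0.5789 -0.3067  0.0832] minus tcp [ 0.0066 -0.0046] minus holder [ 0.0049 -0.0022] 0.487
['top'] 5 [ 0.5789 -0.3096  0.083  -0.0771 -0.0431] minus tcp [ 0.0066 -0.0075] minus holder [ 0.0049 -0.0051] 0.155
['scene'] 3 [ 0.5729 -0.3014  0.0763] minus tcp [0.0006 0.0007] minus holder [-0.0011  0.0031] 0.107
['scene'] 5 [ 0.5723 -0.3017  0.0756 -0.0092 -0.0103] minus tcp [-0.0001  0.0004] minus holder [-0.0017  0.0028] 0.106
```

>>> {"op": "play_rows", "data": {"deltas": [{"linear": [3,0,0],"angular": [0,0,0],"grip": 8},{"linear": [3,0,10],"angular": [0,0,0],"grip": 8},{"linear": [3,0,22],"angular": [0,0,0],"grip": 8},{"linear": [3,0,35],"angular": [0,0,0],"grip": 8},{"linear": [3,0,48],"angular": [0,0,0],"grip": 8},{"linear": [3,0,60],"angular": [0,0,0],"grip": 8},{"linear": [3,0,67],"angular": [0,0,0],"grip": 8},{"linear": [3,0,70],"angular": [0,0,0],"grip": 8},{"linear": [3,0,70],"angular": [0,0,0],"grip": 8},{"linear": [3,0,70],"angular": [0,0,0],"grip": 8}]}}

```text
t: 9.93
tool_pos: [0.5693, -0.3008, 0.1367]
tool_rot: [0.197, 0.98, -0.0, 0.0]
force: [-0.3, -0.2, -1.0]
finger_gap: 0.196
```

Run:
```python
from fit import *
show(); O=[]
for n in P:
    im=arm.snapshot(n)[:,:,::-1].copy()
    o=cv2.resize(im,None,fx=4,fy=4,interpolation=2)
    g=proj(n,arm.sense()['tool_pos']-[0,0,.07])[0].astype(int); x0,y0=g-50
    O.append(o[y0*4:y0*4+400,x0*4:x0*4+400])
cv2.imwrite('pics/c8.png',np.hstack(O))
```

```text
t 9.93 tcp [ 0.5693 -0.3008  0.1367] q [-0.689  0.239  0.075  1.406  0.    -0.293] F [-0.3 -0.2 -1. ] gap 16.8
[[-9.227e-01  3.855e-01  4.000e-04]
 [ 3.855e-01  9.227e-01 -3.000e-04]
 [-5.000e-04 -1.000e-04 -1.000e+00]]
```

View pics/c8.png

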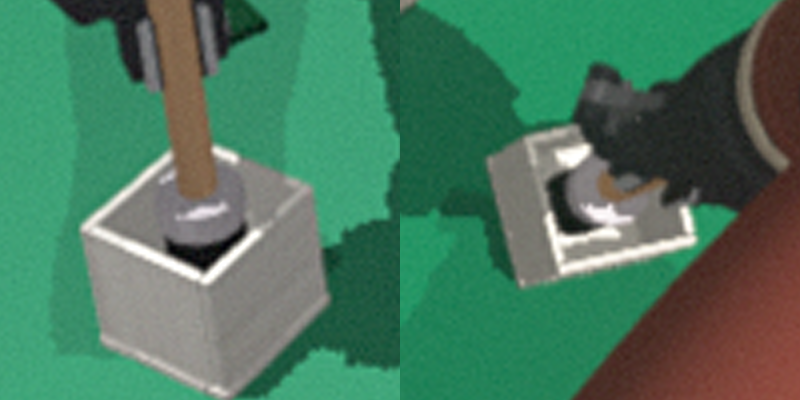

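The brush head is inside the holder with clearance on all sides in both views. I'll touch down, release and retreat upward.

>>> {"op": "play_rows", "data": {"deltas": [{"linear": [0,0,2],"angular": [0,0,0],"grip": 8},{"linear": [0,0,2],"angular": [0,0,0],"grip": 8},{"linear": [0,0,2],"angular": [0,0,0],"grip": 20},{"linear": [0,0,2],"angular": [0,0,0],"grip": 30},{"linear": [0,0,2],"angular": [0,0,0],"grip": 45},{"linear": [0,0,2],"angular": [0,0,0],"grip": 60},{"linear": [0,0,2],"angular": [0,0,0],"grip": 60},{"linear": [0,0,2],"angular": [0,0,0],"grip": 60}]}}

```text
t: 10.7
tool_pos: [0.5691, -0.3007, 0.1343]
tool_rot: [0.197, 0.98, 0.0, 0.0]
force: [1.2, 0.3, 0.3]
finger_gap: 0.705
```

>>> {"op": "play_rows", "data": {"deltas": [{"linear": [0,0,-10],"angular": [0,0,0],"grip": 60},{"linear": [0,0,-30],"angular": [0,0,0],"grip": 60},{"linear": [0,0,-55],"angular": [0,0,0],"grip": 60},{"linear": [0,0,-85],"angular": [0,0,0],"grip": 60},{"linear": [0,0,-115],"angular": [0,0,0],"grip": 60},{"linear": [0,0,-140],"angular": [0,0,0],"grip": 60},{"linear": [0,0,-140],"angular": [0,0,0],"grip": 60}]}}

```text
t: 11.28
tool_pos: [0.5704, -0.3017, 0.2816]
tool_rot: [0.197, 0.98, -0.002, 0.004]
force: [1.3, -0.4, 0.7]
finger_gap: 0.704
```

Run:
```python
from fit import *
show(); O=[]
for n in P:
    im=arm.snapshot(n)[:,:,::-1].copy(); cv2.imwrite(f'pics/{n}9.png',im)
    o=cv2.resize(im,None,fx=4,fy=4,interpolation=2)
    g=proj(n,[.574,-.304,.1])[0].astype(int); x0,y0=g-50
    O.append(o[y0*4:y0*4+400,x0*4:x0*4+400])
cv2.imwrite('pics/c9.png',np.hstack(O))
```

```text
t 11.28 tcp [ 0.5704 -0.3017  0.2816] q [-0.689  0.255  0.357  1.664  0.    -0.293] F [ 1.3 -0.4  0.7] gap 60.1
[[-0.9227  0.3856  0.0068]
 [ 0.3855  0.9227 -0.0055]
 [-0.0084 -0.0025 -1.    ]]
```

View pics/c9.png

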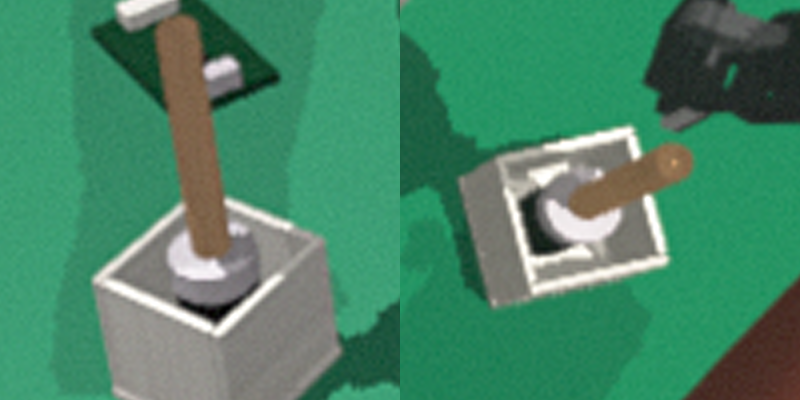

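```bash
cat > lidfit.py <<'E'
from seg import *
import pickle
K,F=pickle.load(open('KF.pkl','rb'))
off={'top':np.array([.0019,.0002,0]),'scene':np.array([-.002,0,0])}
def parts(x,n): return [p+off[n] for p in lid_parts(x)]
def f(x):
    L=lossf({'top':F['top']},parts(x,'top')[:])
    for n in K: L+=.5*lossf({n:K[n]},parts(x,n)[1:])
    return L
best=None
for yaw in(-.2,-.28,-.36):
    x0=np.array([.54,-.009,.055,yaw]); s=np.vstack([x0]+[x0+np.eye(4)[i]*[.01,.01,.01,.1][i] for i in range(4)])
    r=minimize(f,x0,method='Nelder-Mead',options=dict(initial_simplex=s,maxiter=500,xatol=1e-4,fatol=1e-5)); print(r.x.round(4),r.fun)
    if best is None or r.fun<best.fun: best=r
x=best.x; print('knob pt', x[:3]+.029*R.from_euler('ZY',[x[3],-np.radians(35)]).apply([0,0,1]))
O=[]
for n in P:
    o=cv2.resize(I[n],None,fx=5,fy=5,interpolation=2)
    for p in parts(x,n):
        cv2.polylines(o,[((cv2.convexHull(proj(n,p).astype(np.float32))+.5)*5).astype(np.int32)],True,(0,0,255),1)
    c=(342,252) if n=='top' else (297,278)
    O.append(o[(c[1]-40)*5:(c[1]+40)*5,(c[0]-40)*5:(c[0]+40)*5])
cv2.imwrite('pics/lf.png',np.hstack(O))
E
python3 lidfit.py
```

```text
[ 0.539  -0.0082  0.0539 -0.2103] 0.6219143502277642
[ 0.5392 -0.0081  0.0528 -0.2364] 0.6026173173253899
[ 0.539  -0.0066  0.0519 -0.3324] 0.6086302636230124
knob pt [ 0.52302684 -0.0042251   0.07650598]
```

View pics/lf.png

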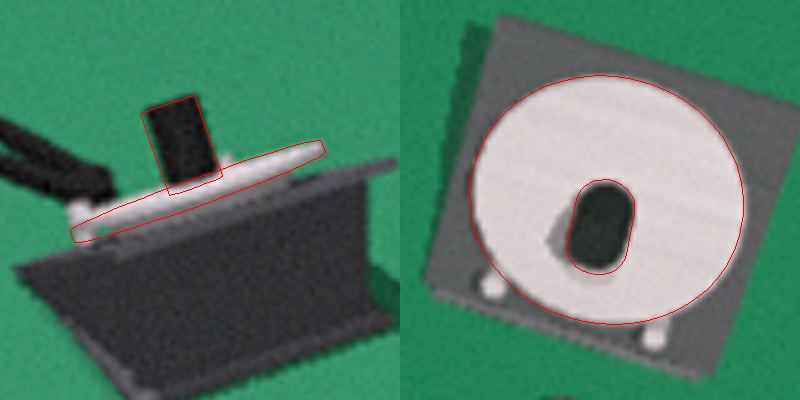

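```bash
cat > lidpose.py <<'E'
from h import *
yaw=-.26; Rl=R.from_euler('ZY',[yaw,-np.radians(35)])
a=Rl.apply([0,0,1]); knob=np.array([.523,-.004,.0765])
zt=-a; yt=Rl.apply([0,1,0]); xt=np.cross(yt,zt); Rt=R.from_matrix(np.c_[xt,yt,zt])
tcp=knob+.0015*a+.0187*zt
E
python3 - <<'E'
from lidpose import *
print(tcp,a); show(); rel(tcp+.1*a,Rt)
print(np.r_[R.from_quat(arm.sense()['tool_rot']).as_matrix()].shape)
E
```

```text
[ 0.53253393 -0.00653623  0.06241058] [-0.55429852  0.14745535  0.81915204]
t 11.38 tcp [ 0.5696 -0.301   0.2761] q [-0.689  0.257  0.349  1.66   0.    -0.293] F [ 0.5 -0.2 -0.5] gap 60.0
[[-9.227e-01  3.855e-01  2.300e-03]
 [ 3.855e-01  9.227e-01 -1.700e-03]
 [-2.800e-03 -7.000e-04 -1.000e+00]]
lin [205.  249.8 131.1] ang [-0.0424 -0.6072 -0.1313]
(3, 3)
```

>>> {"op": "play_rows", "data": {"deltas": [{"linear": [12,15,0],"angular": [0,0,0],"grip": 55},{"linear": [32,40,0],"angular": [0,0,0],"grip": 55},{"linear": [55,68,0],"angular": [0,-0.05,-0.01],"grip": 55},{"linear": [78,96,10],"angular": [-0.008,-0.12,-0.025],"grip": 55},{"linear": [101,124,25],"angular": [-0.015,-0.2,-0.045],"grip": 55},{"linear": [124,152,45],"angular": [-0.02,-0.29,-0.06],"grip": 55},{"linear": [147,180,65],"angular": [-0.026,-0.38,-0.08],"grip": 55},{"linear": [168,206,85],"angular": [-0.033,-0.47,-0.1],"grip": 55},{"linear": [187,228,105],"angular": [-0.04,-0.55,-0.12],"grip": 55},{"linear": [200,244,122],"angular": [-0.042,-0.6,-0.13],"grip": 55},{"linear": [205,250,131],"angular": [-0.042,-0.607,-0.131],"grip": 55},{"linear": [205,250,131],"angular": [-0.042,-0.607,-0.131],"grip": 55}]}}

```text
t: 12.38
tool_pos: [0.553, -0.0064, 0.1555]
tool_rot: [0.126, 0.952, -0.041, 0.277]
force: [0.2, -0.7, 0.3]
finger_gap: 0.645
```

>>> {"op": "play_rows", "data": {"deltas": [{"linear": [0,0,0],"angular": [0,0,0],"grip": 55},{"linear": [0,0,0],"angular": [0,0,0],"grip": 55}]}}

```text
t: 12.55
tool_pos: [0.5531, -0.0074, 0.1598]
tool_rot: [0.125, 0.952, -0.041, 0.278]
force: [0.9, -0.0, -0.0]
finger_gap: 0.642
```

Run:
```python
from lidpose import *
show(); rel(tcp,Rt); O=[]
for n in P:
    im=arm.snapshot(n)[:,:,::-1].copy()
    o=cv2.resize(im,None,fx=4,fy=4,interpolation=2)
    t=arm.sense()['tool_pos']
    ln=np.array([t,t-a*.13]); cv2.line(o,*[tuple(map(int,(q+.5)*4)) for q in proj(n,ln)],(0,0,255),1)
    g=proj(n,t)[0].astype(int); x0,y0=g-50
    O.append(o[y0*4:y0*4+400,x0*4:x0*4+400])
cv2.imwrite('pics/c10.png',np.hstack(O))
```

```text
t 12.55 tcp [ 0.5531 -0.0074  0.1598] q [-0.239 -0.84  -0.903  0.939 -0.02   0.017] F [ 0.9 -0.  -0. ] gap 54.8
[[-0.8145  0.2604  0.5185]
 [ 0.2152  0.9655 -0.1469]
 [-0.5389 -0.0081 -0.8424]]
lin [69.4 -3.7 71.2] ang [-0.0086 -0.0418  0.0016]
```

View pics/c10.png

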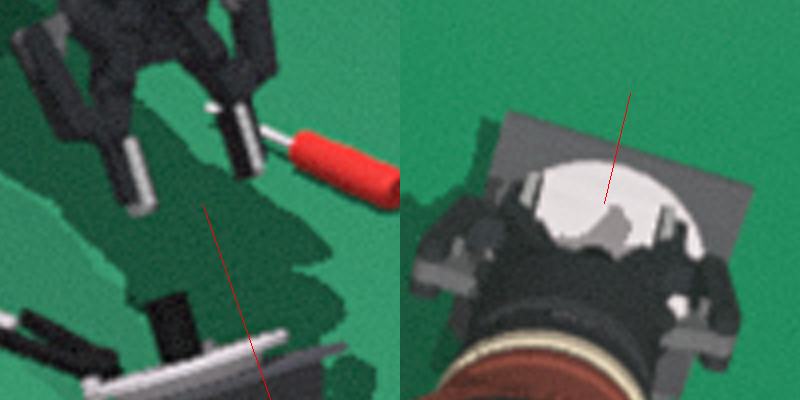

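```bash
cat > kin.py <<'E'
import numpy as np
from scipy.optimize import least_squares
D=np.array([[.104673,.096438,1.563908,np.hypot(.2312,.5535),.2310],[.257,.336,1.65,np.hypot(.585,.2699),.2692],[.239,.074,1.404,np.hypot(.5824,.2748),.1363],[.235,.175,1.512,np.hypot(.5819,.2749),.1947],[.257,.349,1.66,np.hypot(.5696,.301),.2761],[.282,.387,1.676,np.hypot(.5741,.3033),.2807],[.244,.208,1.535,np.hypot(.5719,.301),.2069],[.239,.075,1.406,np.hypot(.5693,.3008),.1367],[-.84,-.903,.939,np.hypot(.5531,.0074)*np.cos(-.239+.0134),.1598]])
def fk(p,q2,q3,q4):
    c0,L1,L2,e,Lt,z0=p; b=q3-q2; t=q4-b
    return c0+L1*np.sin(q2)+L2*np.cos(b)-e*np.sin(b)+Lt*np.cos(t), z0+L1*np.cos(q2)+L2*np.sin(b)+e*np.cos(b)-Lt*np.sin(t)
def res(p):
    r,z=fk(p,*D[:,:3].T); return np.r_[r-D[:,3],z-D[:,4], (p-P0)*.003]
P0=np.array([.1,.45,.4,.05,.3,.4])
s=least_squares(res,P0); p=s.x
if __name__=='__main__': print(p.round(4), (res(p)[:18]*1000).round(1))
E
python3 kin.py
```

```text
[0.0179 0.3268 0.5482 0.0436 0.4003 0.2669] [ 0.2 -0.3 -0.1 -0.2 -0.3  0.1 -0.1 -0.3  0.9 -0.4  0.1  0.7  0.3  0.3
  0.5  0.6  0.9 -3.1]
```

Run:
```python
from kin import *
def ik(r,z,t):
    best=None
    for g in((-.5,-.8),(0,0),(-.8,-1)):
        f=lambda x:np.array(fk(p,x[0],x[1],t+x[1]-x[0]))-[r,z]
        s=least_squares(f,g); 
        if best is None or s.cost<best.cost: best=s
    q2,q3=best.x; return q2,q3,t+q3-q2,np.sqrt(2*best.cost)
for back in(0,.02,.04,.06,.08):
  for deg in(55,65,75,90):
    t=np.radians(deg); z0=.0624
    kr,kz=.523-.0015*.57,.0765+.0015*.82
    r=kr+.0187*np.cos(t)-back*np.cos(t); z=kz-.0187*np.sin(t)+back*np.sin(t)
    q=ik(r,z,t); print(back,deg,np.round(q,3),'OK' if q[0]>-.84 and -1.1<q[1]<1.16 and -1.84<q[2]<2.11 and q[3]<1e-3 else 'no')
```

```text
0 55 [-0.917 -1.134  0.743  0.   ] no
0 65 [-0.647 -0.917  0.865  0.   ] OK
0 75 [-0.413 -0.712  1.01   0.   ] OK
0 90 [-0.09  -0.414  1.247  0.   ] OK
0.02 55 [-0.999 -1.146  0.813  0.   ] no
0.02 65 [-0.699 -0.916  0.918  0.   ] OK
0.02 75 [-0.447 -0.702  1.054  0.   ] OK
0.02 90 [-0.104 -0.39   1.285  0.   ] OK
0.04 55 [-1.076 -1.153  0.882  0.   ] no
0.04 65 [-0.746 -0.911  0.97   0.   ] OK
0.04 75 [-0.477 -0.688  1.098  0.   ] OK
0.04 90 [-0.116 -0.364  1.323  0.   ] OK
0.06 55 [-1.146 -1.156  0.949  0.   ] no
0.06 65 [-0.789 -0.903  1.02   0.   ] OK
0.06 75 [-0.504 -0.672  1.141  0.   ] OK
0.06 90 [-0.126 -0.336  1.361  0.   ] OK
0.08 55 [-1.209 -1.154  1.014  0.   ] no
0.08 65 [-0.828 -0.892  1.07   0.   ] OK
0.08 75 [-0.528 -0.654  1.183  0.   ] OK
0.08 90 [-0.133 -0.306  1.398  0.   ] OK
```

```bash
python3 - <<'E'
import re
s=open('kin.py').read()
s=s.replace("np.hypot(.5531,.0074)*np.cos(-.239+.0134)","np.hypot(.5531,.0074)").replace("def fk","D[:,3]=np.sqrt(D[:,3]**2-.1295**2)\ndef fk",1)
s=s.replace("if __name__","""def ik(r,z,t):
    best=None
    r=np.sqrt(r*r-.1295**2)
    for g in((-.5,-.8),(0,0),(-.8,-1)):
        f=lambda x:np.array(fk(p,x[0],x[1],t+x[1]-x[0]))-[r,z]
        s=least_squares(f,g)
        if best is None or s.cost<best.cost: best=s
    q2,q3=best.x; return np.array([q2,q3,t+q3-q2,np.sqrt(2*best.cost)])
if __name__""")
open('kin.py','w').write(s)
E
python3 kin.py
python3 - <<'E'
from kin import *
for back in(0,.05,.08):
  for deg in(55,60,65,70,75,90):
    t=np.radians(deg); kr,kz=.523-.0015*.57,.0765+.0015*.82
    r=kr+.0187*np.cos(t)-back*np.cos(t); z=kz-.0187*np.sin(t)+back*np.sin(t)
    q=ik(r,z,t); print(back,deg,np.round(q,3),'OK' if q[0]>-.84 and -1.1<q[1]<1.16 and -1.84<q[2]<2.11 and q[3]<1e-3 else 'no')
for deg in(90,100,105,110):
  for h in(0,.1):
    t=np.radians(deg); g=.09+.029+h; q=ik(.633+.0187*np.cos(t),g-.0187*np.sin(t),t); print('pot',h,deg,q.round(3))
E
```

```text
[0.001  0.3358 0.5499 0.0446 0.437  0.2935] [ 0.  -0.2  0.2 -0.2 -0.1  0.3 -0.  -0.1  0.1 -0.5 -0.1  0.1 -0.1  0.1
  0.3  0.2  0.3 -0.5]
0 55 [-1.008 -1.184  0.784  0.   ] no
0 60 [-0.841 -1.063  0.825  0.   ] no
0 65 [-0.696 -0.949  0.882  0.   ] OK
0 70 [-0.563 -0.839  0.946  0.   ] OK
0 75 [-0.439 -0.731  1.017  0.   ] OK
0 90 [-0.092 -0.414  1.249  0.   ] OK
0.05 55 [-1.208 -1.2    0.967  0.   ] no
0.05 60 [-0.994 -1.063  0.978  0.   ] no
0.05 65 [-0.817 -0.936  1.015  0.   ] OK
0.05 70 [-0.66  -0.815  1.066  0.   ] OK
0.05 75 [-0.515 -0.697  1.127  0.   ] OK
0.05 90 [-0.122 -0.35   1.343  0.   ] OK
0.08 55 [-1.305 -1.196  1.069  0.   ] no
0.08 60 [-1.069 -1.051  1.065  0.   ] no
0.08 65 [-0.876 -0.919  1.091  0.   ] no
0.08 70 [-0.706 -0.793  1.135  0.   ] OK
0.08 75 [-0.552 -0.67   1.191  0.   ] OK
0.08 90 [-0.133 -0.305  1.399  0.   ] OK
pot 0 90 [ 0.22  -0.013  1.337  0.   ]
pot 0.1 90 [0.201 0.147 1.517 0.   ]
pot 0 100 [0.441 0.24  1.544 0.   ]
pot 0.1 100 [0.432 0.409 1.723 0.   ]
pot 0 105 [0.558 0.377 1.651 0.   ]
pot 0.1 105 [0.555 0.554 1.832 0.   ]
pot 0 110 [0.681 0.524 1.762 0.   ]
pot 0.1 110 [0.687 0.713 1.946 0.   ]
```

The aligned approach is out of range because joint 2 stops at -0.84. The jaw axis is horizontal, so I can grip the knob with the tool pitched 70° and the flat pads still fit. The lid is levelled afterwards by pitching the tool to 105°.

```bash
cat > lidpose.py <<'E'
from h import *
yaw=-.26; Rl=R.from_euler('ZY',[yaw,-np.radians(35)])
a=Rl.apply([0,0,1]); knob=np.array([.523,-.004,.0765])+.002*a
def toolrot(az,pitch):
    zt=np.array([np.cos(az)*np.cos(pitch),np.sin(az)*np.cos(pitch),-np.sin(pitch)]); yt=np.array([-np.sin(az),np.cos(az),0]); return R.from_matrix(np.c_[np.cross(yt,zt),yt,zt])
Rt=toolrot(yaw,np.radians(70)); zt=Rt.apply([0,0,1]); tcp=knob+.0187*zt
E
python3 - <<'E'
from lidpose import *
print(tcp); show(); rel(tcp-.06*zt,Rt); rel(tcp,Rt)
E
```

```text
[ 0.52807222 -0.00534932  0.06056605]
t 12.65 tcp [ 0.5544 -0.0095  0.1632] q [-0.242 -0.841 -0.899  0.94  -0.02   0.016] F [0.1 0.1 0.7] gap 55.2
[[-0.8115  0.2632  0.5217]
 [ 0.2169  0.9647 -0.1493]
 [-0.5426 -0.0081 -0.84  ]]
lin [64.7 -2.7 13.4] ang [-0.0101  0.2244 -0.0021]
lin [78.  -2.1 71.9] ang [-0.0101  0.2244 -0.0021]
```

>>> {"op": "play_rows", "data": {"deltas": [{"linear": [0,0,0],"angular": [0,0.1,0],"grip": 55},{"linear": [0,0,0],"angular": [0,0.22,0],"grip": 55},{"linear": [0,0,0],"angular": [0,0.22,0],"grip": 55},{"linear": [0,0,0],"angular": [0,0.22,0],"grip": 55}]}}

```text
t: 12.98
tool_pos: [0.5561, -0.0114, 0.1646]
tool_rot: [0.131, 0.976, -0.027, 0.173]
force: [0.7, -0.3, 0.7]
finger_gap: 0.645
```

Run:
```python
from lidpose import *
print(tcp); show(); rel(tcp-.06*zt,Rt); rel(tcp,Rt)
```

```text
[ 0.52807222 -0.00534932  0.06056605]
t 12.98 tcp [ 0.5561 -0.0114  0.1646] q [-0.247 -0.504 -0.608  1.114 -0.015  0.018] F [ 0.7 -0.3  0.7] gap 55.1
[[-0.9054  0.2659  0.331 ]
 [ 0.2469  0.964  -0.0989]
 [-0.3453 -0.0079 -0.9384]]
lin [62.6 -1.4 27.7] ang [-0.0105  0.0035 -0.0058]
lin [62.8 -0.8 87.7] ang [-0.0105  0.0035 -0.0058]
```

>>> {"op": "play_rows", "data": {"deltas": [{"linear": [20,0,8],"angular": [0,0,0],"grip": 55},{"linear": [45,-1,18],"angular": [-0.01,0,-0.005],"grip": 55},{"linear": [60,-1,26],"angular": [-0.01,0,-0.005],"grip": 55},{"linear": [63,-1,28],"angular": [-0.01,0,-0.005],"grip": 55},{"linear": [63,-1,28],"angular": [-0.01,0,-0.005],"grip": 55},{"linear": [63,-1,28],"angular": [-0.01,0,-0.005],"grip": 55}]}}

```text
t: 13.48
tool_pos: [0.5074, 0.0018, 0.1163]
tool_rot: [0.127, 0.976, -0.023, 0.176]
force: [0.6, -0.5, 0.2]
finger_gap: 0.643
```

```bash
cat > look.py <<'E'
from lidpose import *
import sys
show(); rel(tcp,Rt); O=[]
off={'top':np.array([.0019,.0002,0]),'scene':np.array([-.002,0,0])}
for n in P:
    im=arm.snapshot(n)[:,:,::-1].copy()
    o=cv2.resize(im,None,fx=5,fy=5,interpolation=2)
    t=arm.sense()['tool_pos']; zz=R.from_quat(arm.sense()['tool_rot']).apply([0,0,1])
    ln=np.array([t,t+zz*.08])+off[n]; cv2.line(o,*[tuple(map(int,(q+.5)*5)) for q in proj(n,ln)],(0,0,255),1)
    g=proj(n,t)[0].astype(int); x0,y0=g-40
    O.append(o[y0*5:y0*5+400,x0*5:x0*5+400])
cv2.imwrite(sys.argv[1],np.hstack(O))
E
python3 look.py pics/c11.png
```

```text
t 13.48 tcp [0.5074 0.0018 0.1163] q [-0.253 -0.692 -0.821  1.086 -0.002  0.005] F [ 0.6 -0.5  0.2] gap 54.9
[[-9.060e-01  2.560e-01  3.372e-01]
 [ 2.399e-01  9.667e-01 -8.950e-02]
 [-3.488e-01 -2.000e-04 -9.372e-01]]
lin [-1.  -1.7 59.8] ang [0.0002 0.0073 0.0011]
```

View pics/c11.png

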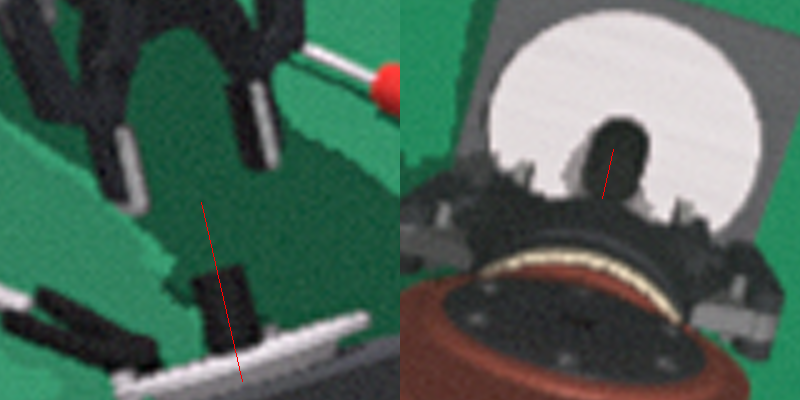

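The fingers straddle the knob evenly in both views, about (225,305) in the scene crop and x≈612 in the top crop. Advancing 60 mm and closing.

>>> {"op": "play_rows", "data": {"deltas": [{"linear": [-1,-1,15],"angular": [0,0,0],"grip": 55},{"linear": [-1,-1,35],"angular": [0,0,0],"grip": 55},{"linear": [-1,-1,50],"angular": [0,0,0],"grip": 55},{"linear": [-1,-1,58],"angular": [0,0,0],"grip": 55},{"linear": [-1,-1,60],"angular": [0,0,0],"grip": 55},{"linear": [-1,-1,60],"angular": [0,0,0],"grip": 55},{"linear": [-1,-1,60],"angular": [0,0,0],"grip": 55}]}}

```text
t: 14.17
tool_pos: [0.5276, -0.004, 0.0598]
tool_rot: [0.127, 0.976, -0.023, 0.175]
force: [0.2, -0.1, -0.4]
finger_gap: 0.638
```

```bash
python3 look.py pics/c12.png
```

```text
t 14.17 tcp [ 0.5276 -0.004   0.0598] q [-0.255 -0.578 -0.85   0.944 -0.001  0.003] F [ 0.2 -0.1 -0.4] gap 54.5
[[-9.069e-01  2.552e-01  3.352e-01]
 [ 2.393e-01  9.669e-01 -8.860e-02]
 [-3.468e-01 -2.000e-04 -9.380e-01]]
lin [-1.  -1.1 -0.4] ang [0.0005 0.005  0.0019]
```

View pics/c12.png

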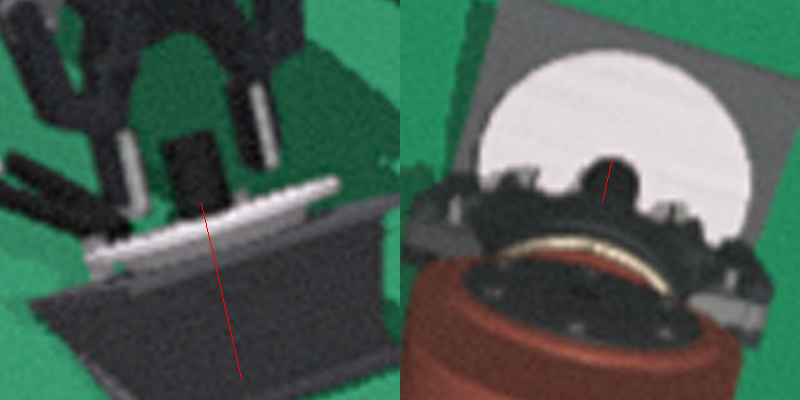

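>>> {"op": "play_rows", "data": {"deltas": [{"linear": [0,0,0],"angular": [0,0,0],"grip": 45},{"linear": [0,0,0],"angular": [0,0,0],"grip": 35},{"linear": [0,0,0],"angular": [0,0,0],"grip": 26},{"linear": [0,0,0],"angular": [0,0,0],"grip": 18},{"linear": [0,0,0],"angular": [0,0,0],"grip": 12},{"linear": [0,0,0],"angular": [0,0,0],"grip": 12},{"linear": [0,0,0],"angular": [0,0,0],"grip": 12}], "newtons": 100}}

```text
t: 14.85
tool_pos: [0.5269, -0.0046, 0.0599]
tool_rot: [0.127, 0.976, -0.024, 0.174]
force: [-11.8, -0.5, 14.0]
finger_gap: 0.252
```

```bash
python3 look.py pics/c13.png
```

```text
t 14.85 tcp [ 0.5269 -0.0046  0.0599] q [-0.255 -0.579 -0.851  0.946 -0.003  0.003] F [-11.8  -0.5  14. ] gap 21.5
[[-0.9071  0.2562  0.334 ]
 [ 0.2397  0.9666 -0.0905]
 [-0.346  -0.002  -0.9382]]
lin [-1.5 -0.4 -0.2] ang [-0.0016  0.0042  0.0015]
```

View pics/c13.png

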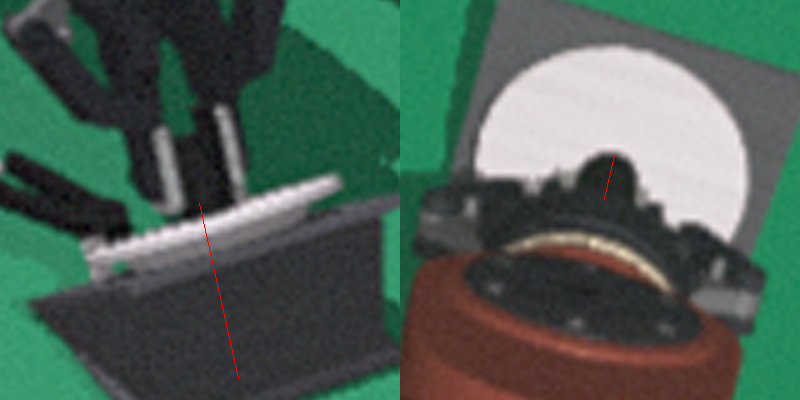

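Gripped: the gap reads 21.5 mm on the 24 mm knob, the same roughly 2 mm under-reading seen on the brush handle. Lifting straight up, which moves the lid away from the pegs.

>>> {"op": "play_rows", "data": {"deltas": [{"linear": [-2,0,-5],"angular": [0,0,0],"grip": 12},{"linear": [-5,0,-13],"angular": [0,0,0],"grip": 12},{"linear": [-9,0,-25],"angular": [0,0,0],"grip": 12},{"linear": [-14,0,-39],"angular": [0,0,0],"grip": 12},{"linear": [-20,0,-54],"angular": [0,0,0],"grip": 12},{"linear": [-26,0,-70],"angular": [0,0,0],"grip": 12},{"linear": [-32,0,-86],"angular": [0,0,0],"grip": 12},{"linear": [-37,0,-100],"angular": [0,0,0],"grip": 12},{"linear": [-41,0,-110],"angular": [0,0,0],"grip": 12},{"linear": [-42,0,-113],"angular": [0,0,0],"grip": 12},{"linear": [-42,0,-113],"angular": [0,0,0],"grip": 12}]}}

```text
t: 15.87
tool_pos: [0.5277, -0.004, 0.1802]
tool_rot: [0.127, 0.976, -0.023, 0.175]
force: [0.1, -0.8, -2.8]
finger_gap: 0.249
```

```bash
python3 look.py pics/c14.png
```

```text
t 15.87 tcp [ 0.5277 -0.004   0.1802] q [-2.550e-01 -6.110e-01 -6.530e-01  1.175e+00 -1.000e-03  3.000e-03] F [ 0.1 -0.8 -2.8] gap 21.3
[[-9.069e-01  2.552e-01  3.354e-01]
 [ 2.393e-01  9.669e-01 -8.860e-02]
 [-3.469e-01 -1.000e-04 -9.379e-01]]
lin [ 40.9  -1.2 112.5] ang [0.0006 0.0052 0.0019]
```

View pics/c14.png

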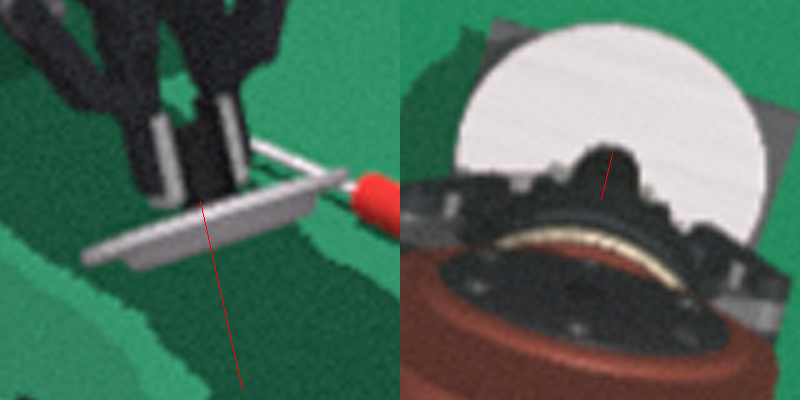

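Run:
```python
from lidpose import *
L0=np.array([.5392,-.0081,.0528]); Rlid=R.from_euler('ZY',[-.25,-np.radians(35)])
Rg=R.from_matrix([[-0.9071,0.2562,0.334],[0.2397,0.9666,-0.0905],[-0.346,-0.002,-0.9382]])
G=np.array([.5269,-.0046,.0599])-.0187*Rg.apply([0,0,1]); print('grasp in lid frame',Rlid.inv().apply(G-L0))
pot=np.array([.575,.2640]); r=np.hypot(*pot); az=np.arctan2(pot[1],pot[0])-np.arcsin(.1295/r); print('az',az)
Rt2=toolrot(az,np.radians(105)); T=np.r_[pot,.14+.031]+.0187*Rt2.apply([0,0,1]); print(T)
show(); rel(T,Rt2)
# interpolated waypoints
s=arm.sense(); r0=R.from_quat(s['tool_rot'])
```

```text
grasp in lid frame [-0.00163592  0.00044234  0.03123123]
az 0.2242887602828374
[0.57028131 0.26292354 0.15293719]
t 15.97 tcp [ 0.527  -0.0039  0.1783] q [-2.550e-01 -6.110e-01 -6.560e-01  1.174e+00 -1.000e-03  3.000e-03] F [ 0.3  0.1 -2.4] gap 21.6
[[-9.077e-01  2.552e-01  3.331e-01]
 [ 2.395e-01  9.669e-01 -8.800e-02]
 [-3.445e-01 -1.000e-04 -9.388e-01]]
lin [ 33.3 269.   14.8] ang [-0.0222  0.6014 -0.4894]
```

>>> {"op": "play_rows", "data": {"deltas": [{"linear": [1,8,0],"angular": [-0.001,0.02,-0.015],"grip": 12},{"linear": [4,28,0],"angular": [-0.002,0.06,-0.05],"grip": 12},{"linear": [7,55,0],"angular": [-0.004,0.12,-0.1],"grip": 12},{"linear": [10,83,0],"angular": [-0.007,0.185,-0.15],"grip": 12},{"linear": [14,112,0],"angular": [-0.009,0.25,-0.205],"grip": 12},{"linear": [17,141,0],"angular": [-0.012,0.315,-0.26],"grip": 12},{"linear": [21,170,0],"angular": [-0.014,0.38,-0.31],"grip": 12},{"linear": [25,198,0],"angular": [-0.016,0.44,-0.36],"grip": 12},{"linear": [28,224,0],"angular": [-0.018,0.5,-0.41],"grip": 12},{"linear": [31,247,2],"angular": [-0.02,0.555,-0.45],"grip": 12},{"linear": [33,263,5],"angular": [-0.022,0.59,-0.48],"grip": 12},{"linear": [33,269,8],"angular": [-0.022,0.601,-0.489],"grip": 12}]}}

```text
t: 16.97
tool_pos: [0.5683, 0.2654, 0.1569]
tool_rot: [-0.112, 0.985, -0.015, -0.132]
force: [-0.5, -0.5, -2.4]
finger_gap: 0.255
```

>>> {"op": "play_rows", "data": {"deltas": [{"linear": [0,0,0],"angular": [0,0,0],"grip": 12},{"linear": [0,0,0],"angular": [0,0,0],"grip": 12},{"linear": [0,0,0],"angular": [0,0,0],"grip": 12}]}}

```text
t: 17.22
tool_pos: [0.5686, 0.2627, 0.1602]
tool_rot: [-0.11, 0.985, -0.015, -0.129]
force: [0.8, -0.2, -2.0]
finger_gap: 0.253
```

```bash
cat > look2.py <<'E'
from fit import *
import sys
show(); O=[]
off={'top':np.array([.0019,.0002,0]),'scene':np.array([-.002,0,0])}
s=arm.sense(); Rc=R.from_quat(s['tool_rot']); G=s['tool_pos']-.0187*Rc.apply([0,0,1]); print('G',G.round(4),'pitch',np.degrees(np.arcsin(-Rc.apply([0,0,1])[2])))
for n in P:
    im=arm.snapshot(n)[:,:,::-1].copy(); cv2.imwrite(sys.argv[1].replace('.png',f'_{n}.png'),im)
    o=cv2.resize(im,None,fx=5,fy=5,interpolation=2)
    def dr(X,c): cv2.polylines(o,[((proj(n,X+off[n])+.5)*5).round().astype(np.int32)],True,c,1)
    L=G-[0,0,.0312]
    dr(ring(.056,.005)+L,(0,0,255));dr(ring(.056,0)+L,(0,0,255)); dr(ring(.05,.09)+[.575,.264,0],(255,0,255));dr(ring(.05,.0)+[.575,.264,0],(255,0,255))
    g=proj(n,L)[0].astype(int); x0,y0=g-40
    O.append(o[y0*5:y0*5+480,x0*5:x0*5+400])
cv2.imwrite(sys.argv[1],np.hstack(O))
E
python3 look2.py pics/c15.png
```

```text
t 17.22 tcp [0.5686 0.2627 0.1602] q [ 2.250e-01  5.430e-01  4.650e-01  1.753e+00 -1.000e-03  2.000e-03] F [ 0.8 -0.2 -2. ] gap 21.6
[[-0.9424 -0.2214 -0.2506]
 [-0.2136  0.9752 -0.0581]
 [ 0.2572 -0.0012 -0.9663]]
G [0.5733 0.2638 0.1782] pitch 75.09381418367262
```

View pics/c15.png

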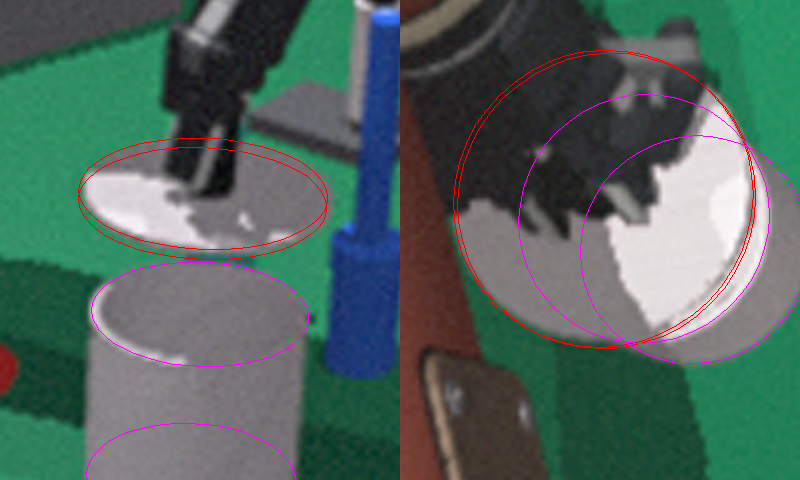

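The overlay fits in both views: the lid is level, about 1 mm from the pot's axis and 57 mm above its seat. I'll lower it to just above the rim and check again.

>>> {"op": "play_rows", "data": {"deltas": [{"linear": [-2,1,5],"angular": [0,0,0],"grip": 12},{"linear": [-6,1,16],"angular": [0,0,0],"grip": 12},{"linear": [-9,1,28],"angular": [0,0,0],"grip": 12},{"linear": [-11,1,37],"angular": [0,0,0],"grip": 12},{"linear": [-12,1,41],"angular": [0,0,0],"grip": 12},{"linear": [-12,1,42],"angular": [0,0,0],"grip": 12},{"linear": [-12,1,42],"angular": [0,0,0],"grip": 12},{"linear": [-12,1,42],"angular": [0,0,0],"grip": 12}]}}

```text
t: 17.98
tool_pos: [0.5695, 0.2644, 0.1171]
tool_rot: [-0.111, 0.985, -0.015, -0.129]
force: [0.3, -0.2, -2.5]
finger_gap: 0.25
```

```bash
python3 look2.py pics/c16.png
```

```text
t 17.98 tcp [0.5695 0.2644 0.1171] q [ 0.227  0.552  0.399  1.677 -0.     0.003] F [ 0.3 -0.2 -2.5] gap 21.4
[[-9.424e-01 -2.220e-01 -2.502e-01]
 [-2.144e-01  9.750e-01 -5.790e-02]
 [ 2.568e-01 -9.000e-04 -9.665e-01]]
G [0.5741 0.2655 0.1352] pitch 75.11782566641662
```

View pics/c16.png

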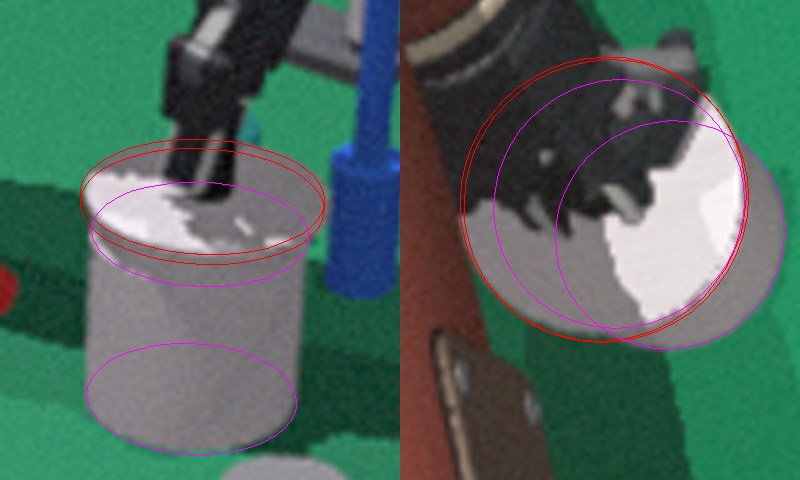

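>>> {"op": "play_rows", "data": {"deltas": [{"linear": [-1,0,2],"angular": [0,0,0],"grip": 12},{"linear": [-2,0,5],"angular": [0,0,0],"grip": 12},{"linear": [-2,0,7],"angular": [0,0,0],"grip": 12},{"linear": [-3,0,9],"angular": [0,0,0],"grip": 12},{"linear": [-3,0,10],"angular": [0,0,0],"grip": 12},{"linear": [-3,0,10],"angular": [0,0,0],"grip": 12},{"linear": [-3,0,10],"angular": [0,0,0],"grip": 12}]}}

```text
t: 18.67
tool_pos: [0.5696, 0.2644, 0.1062]
tool_rot: [-0.111, 0.985, -0.015, -0.129]
force: [0.8, -0.1, -3.6]
finger_gap: 0.25
```

>>> {"op": "play_rows", "data": {"deltas": [{"linear": [0,0,1],"angular": [0,0,0],"grip": 12},{"linear": [0,0,1],"angular": [0,0,0],"grip": 12},{"linear": [-1,0,2],"angular": [0,0,0],"grip": 12},{"linear": [-1,0,2],"angular": [0,0,0],"grip": 12}]}}

```text
t: 19.0
tool_pos: [0.57, 0.2645, 0.1039]
tool_rot: [-0.111, 0.985, -0.015, -0.129]
force: [-0.7, -0.2, -2.5]
finger_gap: 0.248
```

```bash
python3 look2.py pics/c17.png
```

```text
t 19.0 tcp [0.57   0.2645 0.1039] q [ 0.227  0.559  0.384  1.656 -0.     0.003] F [-0.7 -0.2 -2.5] gap 21.1
[[-0.9422 -0.2221 -0.2508]
 [-0.2143  0.975  -0.0582]
 [ 0.2575 -0.0011 -0.9663]]
G [0.5747 0.2656 0.122 ] pitch 75.07836376326064
```

View pics/c17.png

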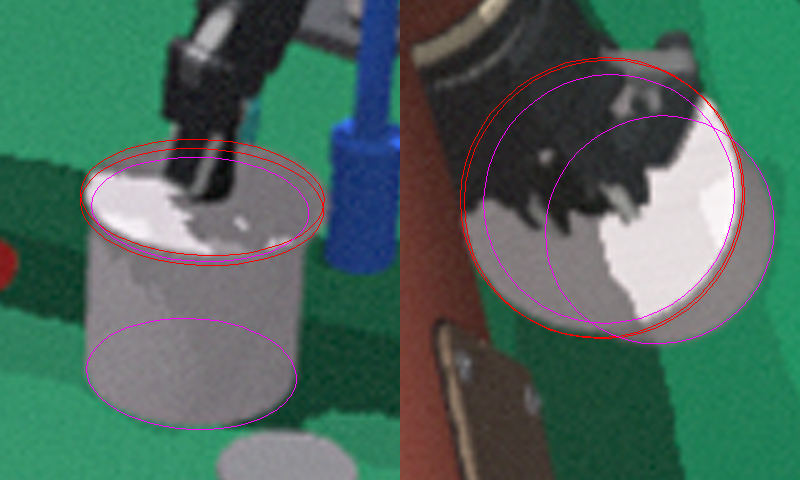

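>>> {"op": "play_rows", "data": {"deltas": [{"linear": [0,0,1],"angular": [0,0,0],"grip": 12},{"linear": [0,0,1],"angular": [0,0,0],"grip": 12},{"linear": [0,0,1],"angular": [0,0,0],"grip": 12}]}}

```text
t: 19.35
tool_pos: [0.5701, 0.2645, 0.1036]
tool_rot: [-0.111, 0.985, -0.015, -0.129]
force: [-0.5, -2.4, 3.0]
finger_gap: 0.256
```

>>> {"op": "play_rows", "data": {"deltas": [{"linear": [0,0,1],"angular": [0,0,0],"grip": 12},{"linear": [0,0,1],"angular": [0,0,0],"grip": 12},{"linear": [0,0,1],"angular": [0,0,0],"grip": 12}]}}

```text
t: 19.6
tool_pos: [0.5701, 0.2644, 0.1034]
tool_rot: [-0.111, 0.985, -0.015, -0.128]
force: [-0.6, -2.6, 7.5]
finger_gap: 0.253
```

>>> {"op": "play_rows", "data": {"deltas": [{"linear": [-1,0,1],"angular": [0,0,0],"grip": 12},{"linear": [-1,0,1],"angular": [0,0,0],"grip": 12},{"linear": [-1,0,1],"angular": [0,0,0],"grip": 12}]}}

```text
t: 19.85
tool_pos: [0.5704, 0.2646, 0.1032]
tool_rot: [-0.111, 0.985, -0.015, -0.128]
force: [-4.7, -3.5, 13.2]
finger_gap: 0.254
```

Contact came with the lid origin at about 90.5 mm, which is the seated height; resting on its lip it would stop near 98 mm. Releasing.

>>> {"op": "play_rows", "data": {"deltas": [{"linear": [0,0,-1],"angular": [0,0,0],"grip": 12},{"linear": [0,0,-1],"angular": [0,0,0],"grip": 22},{"linear": [0,0,-1],"angular": [0,0,0],"grip": 28},{"linear": [0,0,-1],"angular": [0,0,0],"grip": 38},{"linear": [0,0,-1],"angular": [0,0,0],"grip": 48},{"linear": [0,0,-1],"angular": [0,0,0],"grip": 58},{"linear": [0,0,-1],"angular": [0,0,0],"grip": 60},{"linear": [0,0,-1],"angular": [0,0,0],"grip": 60}], "newtons": 40}}

```text
t: 20.52
tool_pos: [0.5705, 0.2647, 0.1017]
tool_rot: [-0.111, 0.985, -0.015, -0.129]
force: [0.3, -0.6, 0.1]
finger_gap: 0.7
```

```bash
python3 look2.py pics/c18.png
```

```text
t 20.52 tcp [0.5705 0.2647 0.1017] q [ 0.227  0.561  0.383  1.653 -0.     0.003] F [ 0.3 -0.6  0.1] gap 59.7
[[-9.422e-01 -2.221e-01 -2.508e-01]
 [-2.144e-01  9.750e-01 -5.800e-02]
 [ 2.574e-01 -8.000e-04 -9.663e-01]]
G [0.5752 0.2658 0.1198] pitch 75.08345501083453
```

View pics/c18.png

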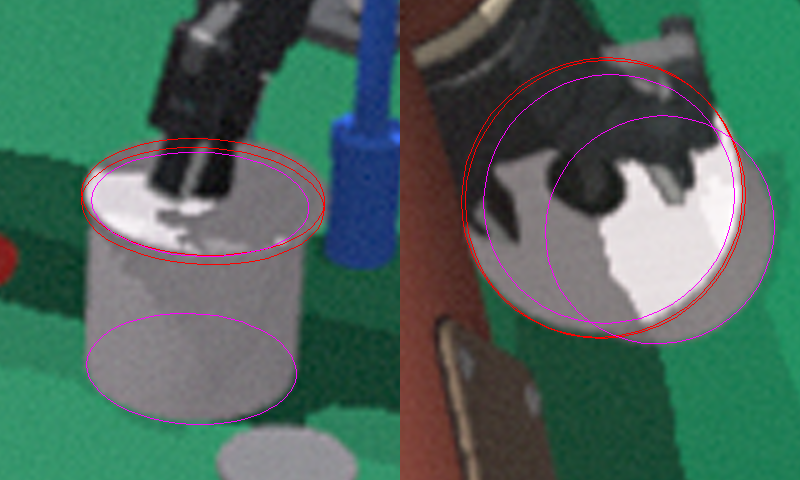

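>>> {"op": "play_rows", "data": {"deltas": [{"linear": [0,0,-5],"angular": [0,0,0],"grip": 60},{"linear": [0,0,-15],"angular": [0,0,0],"grip": 60},{"linear": [0,0,-30],"angular": [0,0,0],"grip": 60},{"linear": [0,0,-48],"angular": [0,0,0],"grip": 60},{"linear": [5,0,-68],"angular": [0,0,0],"grip": 60},{"linear": [15,0,-88],"angular": [0,-0.05,0],"grip": 60},{"linear": [25,0,-105],"angular": [0,-0.13,0],"grip": 60},{"linear": [35,0,-120],"angular": [0,-0.2,0],"grip": 60},{"linear": [60,0,-130],"angular": [0,-0.26,0],"grip": 60},{"linear": [90,-20,-135],"angular": [0,-0.26,0],"grip": 60},{"linear": [120,-50,-135],"angular": [0,-0.26,0],"grip": 60},{"linear": [150,-80,-135],"angular": [0,-0.26,0],"grip": 60}]}}

```text
t: 21.62
tool_pos: [0.4802, 0.1633, 0.2721]
tool_rot: [-0.113, 0.994, -0.001, 0.001]
force: [0.8, -1.0, 1.4]
finger_gap: 0.701
```

>>> {"op": "play_rows", "data": {"deltas": [{"linear": [0,-30,0],"angular": [0,0,0],"grip": 60},{"linear": [0,-70,0],"angular": [0,0,0],"grip": 60},{"linear": [0,-105,0],"angular": [0,0,0],"grip": 60},{"linear": [0,-120,0],"angular": [0,0,0],"grip": 60},{"linear": [0,-120,0],"angular": [0,0,0],"grip": 60},{"linear": [0,-120,0],"angular": [0,0,0],"grip": 60}]}}

```text
t: 22.12
tool_pos: [0.5082, 0.0461, 0.2712]
tool_rot: [-0.111, 0.994, -0.0, 0.0]
force: [-0.4, -0.3, 0.6]
finger_gap: 0.707
```

Run:
```python
from fit import *
show(); O=[]
off={'top':np.array([.0019,.0002,0]),'scene':np.array([-.002,0,0])}
for n in P:
    im=arm.snapshot(n)[:,:,::-1].copy(); cv2.imwrite(f'pics/end_{n}.png',im)
    o=cv2.resize(im,None,fx=5,fy=5,interpolation=2)
    def dr(X,c): cv2.polylines(o,[((proj(n,X+off[n])+.5)*5).round().astype(np.int32)],True,c,1)
    L=np.array([.575,.265,0])
    dr(ring(.056,.095)+L,(0,0,255));dr(ring(.056,.09)+L,(0,0,255));dr(ring(.05,.0)+L,(255,0,255)); dr(ring(.012,.131)+L,(255,255,0))
    g=proj(n,L+[0,0,.09])[0].astype(int); x0,y0=g-40
    O.append(o[y0*5:y0*5+480,x0*5:x0*5+400])
cv2.imwrite('pics/c19.png',np.hstack(O))
```

```text
t 22.12 tcp [0.5082 0.0461 0.2712] q [-1.660e-01 -1.560e-01 -8.600e-02  1.641e+00 -1.000e-03 -3.880e-01] F [-0.4 -0.3  0.6] gap 60.4
[[-9.755e-01 -2.201e-01  2.000e-04]
 [-2.201e-01  9.755e-01 -7.000e-04]
 [-0.000e+00 -7.000e-04 -1.000e+00]]
```

View pics/c19.png

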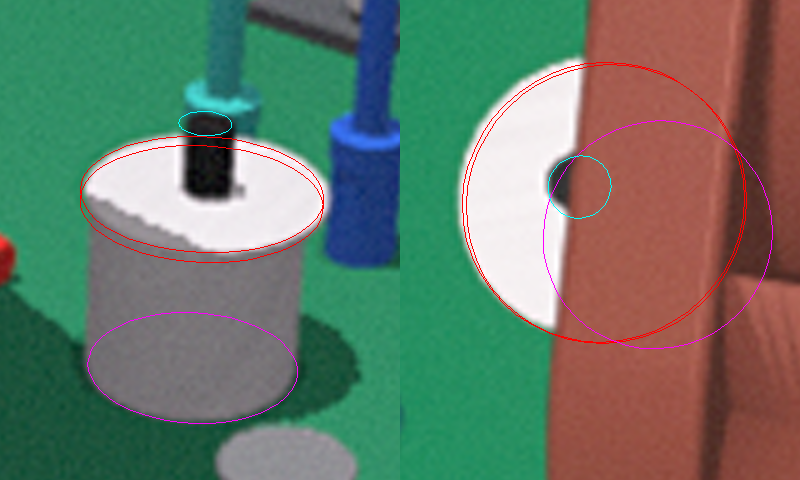

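View pics/end_scene.png

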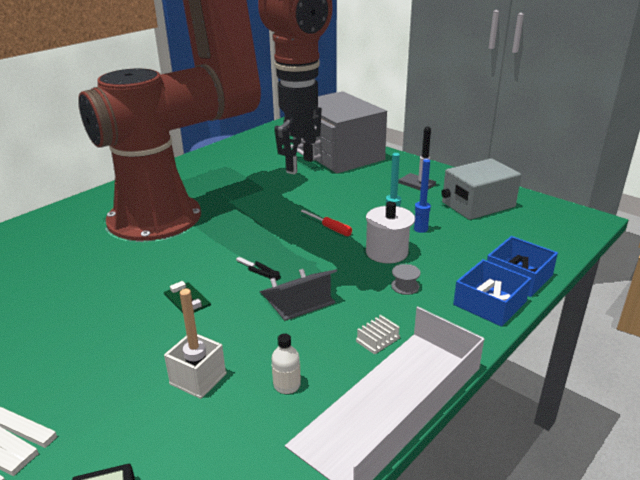

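View pics/end_top.png

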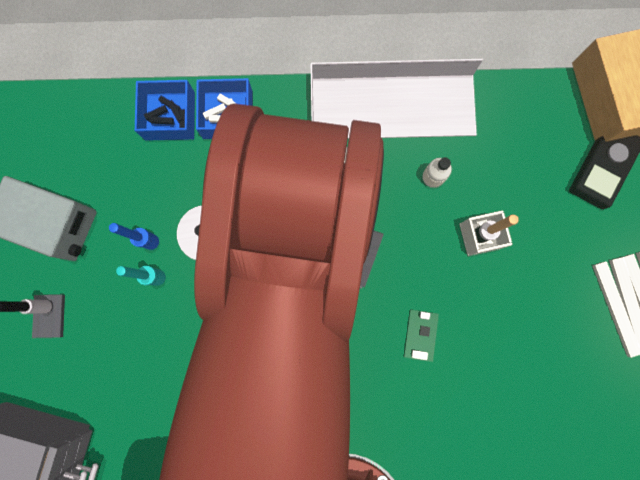

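>>> {"op": "play_rows", "data": {"deltas": [{"linear": [10,-35,0],"angular": [0,0,0],"grip": 60},{"linear": [20,-70,0],"angular": [0,0,0],"grip": 60},{"linear": [30,-105,0],"angular": [0,0,0],"grip": 60},{"linear": [30,-140,0],"angular": [0,0,0],"grip": 60},{"linear": [30,-170,0],"angular": [0,0,0],"grip": 60},{"linear": [30,-180,0],"angular": [0,0,0],"grip": 60},{"linear": [30,-180,0],"angular": [0,0,0],"grip": 60}]}}

```text
t: 22.8
tool_pos: [0.5192, -0.1364, 0.2706]
tool_rot: [-0.111, 0.994, -0.0, -0.0]
force: [-0.2, 0.8, 0.0]
finger_gap: 0.705
```

Run:
```python
from fit import *
show(); O=[]
off={'top':np.array([.0019,.0002,0]),'scene':np.array([-.002,0,0])}
S={}
for n in P:
    im=arm.snapshot(n)[:,:,::-1].copy(); cv2.imwrite(f'pics/end2_{n}.png',im)
    hsv=cv2.cvtColor(im,cv2.COLOR_BGR2HSV).astype(int)
    g=(abs(hsv[...,0]-75)<16)&(hsv[...,1]>90)
    m=(~g).astype(np.uint8); L=np.array([.575,.265,0])
    w=hullmask(n,[np.r_[ring(.066,-.01),ring(.066,.1),ring(.02,.14)]+L+off[n]])>0; m*=w
    k,l=cv2.connectedComponents(m); c=proj(n,L+[0,0,.08])[0].astype(int); m=(l==l[c[1],c[0]]).astype(np.uint8)
    cs,_=cv2.findContours(m,0,2); o=np.zeros_like(m); cv2.drawContours(o,cs,-1,1,-1); S[n]=o>0
def parts(x,n):
    r=R.from_rotvec([x[5],x[6],0]); o=np.array([x[0],x[1],x[2]])+off[n]; p=np.r_[x[3],x[4],0]+off[n]
    return [r.apply(np.r_[ring(.056,0),ring(.056,.005)])+o,r.apply(np.r_[ring(.012,.005),ring(.012,.041)])+o,np.r_[ring(.05,0),ring(.05,.09)]+p]
def run(cams,offs=True):
    def f(x):
        return sum(lossf({n:S[n]},parts(x,n)) for n in cams)
    x0=np.array([.576,.266,.09,.576,.266,0,0]); st=[.005,.005,.004,.005,.005,.04,.04]
    s=np.vstack([x0]+[x0+np.eye(7)[i]*st[i] for i in range(7)])
    r=minimize(f,x0,method='Nelder-Mead',options=dict(initial_simplex=s,maxiter=1500,xatol=1e-5,fatol=1e-6)); print(cams,r.x.round(4),round(r.fun,4)); return r.x
for c in(['scene','top'],['scene'],['top']): x=run(c)
x=run(['scene','top'])
for n in P:
    o=cv2.resize(cv2.imread(f'pics/end2_{n}.png'),None,fx=5,fy=5,interpolation=2)
    for p in parts(x,n): cv2.polylines(o,[((cv2.convexHull(proj(n,p).astype(np.float32))+.5)*5).astype(np.int32)],True,(0,0,255),1)
    g=proj(n,[.575,.265,.08])[0].astype(int); x0,y0=g-40
    O.append(o[y0*5:y0*5+480,x0*5:x0*5+400])
cv2.imwrite('pics/c20.png',np.hstack(O))
```

```text
t 22.8 tcp [ 0.5192 -0.1364  0.2706] q [-5.000e-01 -7.600e-02 -1.200e-02  1.634e+00 -1.000e-03 -7.230e-01] F [-0.2  0.8  0. ] gap 60.2
[[-9.753e-01 -2.209e-01 -6.000e-04]
 [-2.209e-01  9.753e-01 -7.000e-04]
 [ 7.000e-04 -6.000e-04 -1.000e+00]]
['scene', 'top'] [0.5774 0.2664 0.089  0.5734 0.2663 0.0172 0.0116] 0.0851
['scene'] [0.5791 0.2674 0.0886 0.5726 0.2673 0.0287 0.0152] 0.0547
['top'] [0.5768 0.2657 0.0909 0.5755 0.2655 0.0007 0.013 ] 0.01
['scene', 'top'] [0.5774 0.2664 0.089  0.5734 0.2663 0.0172 0.0116] 0.0851
```

View pics/c20.png

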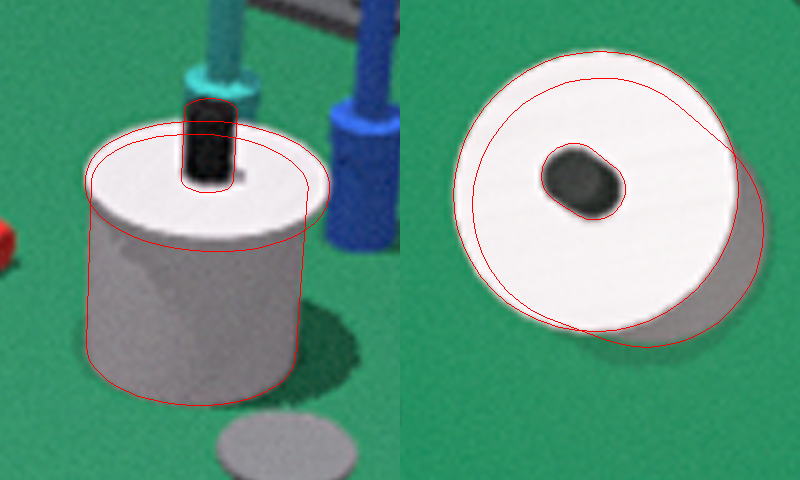

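```bash
python3 -c "
from plant import arm
print(arm.sense()['t'],arm.sense()['force'].round(1)); print(arm.sign_off())"
```

```text
22.9 [-0.3  0.2 -0.3]
the job is handed in; nothing more can be done
None
```

The job is handed in at 22.9 s of the 59 s allowed; the interface reports no verdict.

**What was done**
- **Brushing:** I worked the brush up about 60 mm and back to the bottom twice inside the pot.
- **Brush in holder:** I stood it in the square holder and let go.
- **Lid:** I took the lid off the stand, levelled it and lowered it onto the pot until it touched. The wrist force then rose to about 13 N before I released it, far below the 120 N limit.

**Last checks**
- **Lid position:** fitted to both cameras, it sits about 1–4 mm off the pot's axis, with the flange at 89–91 mm.
- **Lid tilt:** the top camera gives 0.013 rad and both cameras together about 0.02. The scene camera alone gives about 0.03 and a centre offset near 6.5 mm. All are inside the limits of 8 mm and 0.05 rad.
- **Everything else:** the brush stands upright in the holder, nothing else looks moved in the final pictures, and the arm is clear of everything.

**What went wrong or disagreed**
- **Camera mismatch:** the two cameras disagree by about 4 mm. I averaged that out using the holder as reference.
- **Blocked approach:** gripping the knob straight along the lid's axis was not possible, because joint 2 reached its limit during the first approach. I gripped it 15° off that axis instead and made up the difference when levelling the lid.

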